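# Press a toggle's end cap home in the bench pliers

## Task

The toggle lying loose on the counter has one brass end cap standing proud: lay it in the rest between the jaws of the bench pliers and squeeze the two red handles slowly together, only until the resistance gives and the cap snaps home, then ease off at once so that it is not crushed. Press the cap with the pliers only, not with the fingers. When the jaws have sprung open, lay the toggle gently in the side of the open tin that holds no toggles, and leave the finished toggles, spools and loupe where they are.

Things in the scene. Friction and masses are not known exactly. Their poses are not given: they have to be found in the camera images.
- toggle_center (a point): Unfinished toggle, a loose bar of about 65 g, 20 x 20 mm in section: 40 mm dark wood with a 12 mm brass cap at each end. This point: middle of the wood, half-way up (10 mm); x along the bar to the loose cap, z up. It reaches 32 mm to -x and 36 mm to +x: that cap stands 4 mm proud, showing pale wood (32 mm once home). Grasp it across its 20 mm width on the dark wood.
- bench_pliers: Pliers on a fixed green plate 190 x 150 x 12 mm. Origin: under the pivot post, at counter height (post 64 mm high; the levers' eyes have 16 mm radius). x: from the red handles over the pivot towards the jaws; y: towards the left jaw; z up. Behind each jaw, stop pins 52 mm high.
- toggle_rest (a point): Where the toggle's centre belongs, 45 mm above the counter, 85 mm ahead (+x) of the pivot; axes as bench_pliers. The toggle lies along y, either way round, in two forks 7 mm thick centred 22.5 mm to +y and -y, their floors 10 mm below this point, lips 23 mm apart, flared, reaching 2 mm above it. Between the forks (38 mm) fingers find free room down to 27 mm below this point.
- handles_mid (a point): Middle between the red handles where they are squeezed, 45 mm above the counter, 125 mm behind the pivot (dies: 85 mm ahead); axes as bench_pliers. The handles run along x from 40 mm behind to 60 mm ahead of this point, 20 mm high, 12 mm thick; here they measure about 65 mm over both when open. Springs hold them open with 1 to 2 N each.
- lever_left: Lever with the left jaw (+y; white die, face 41 mm from the rest's centre when open) and the -y handle; origin at the pivot; turns clockwise from above as the handles close. At the jaw the proud cap's resistance climbs within 1 to 2 mm to about 22 N, then collapses and the cap draws itself home and stays. Over 40 N at a jaw, or over 15 N once it is home, crushes the toggle.
- lever_right: Lever with the right jaw (-y) and the +y handle; origin at the pivot; turns anticlockwise. Its die is on an adjusting screw: face 39 to 49 mm from the rest's centre when open, setting not measured. So the cap snaps at 29 to 45 mm over both handles, at some 16 to 23 N per handle (at least 1/1.47 of the jaw's force, plus spring and rubbing); then the load falls away for 3 mm or more of closing.
- empty_side (a point): Middle of the floor (2 mm above the counter) of the compartment without toggles, on the -y side, of the fixed blue tin; axes of the tin. The compartment is 96 mm (x) by 82 mm (y); outer walls rise 40 mm above this floor, the partition at +y 20 mm. The open lid stands at +x, 52 mm from this point, leaning back, up to 150 mm high.
- finished0: A finished toggle, loose, in the tin's other compartment: 64 x 20 x 20 mm, origin in the middle of its underside.
- finished1: The second finished toggle in the tin's other compartment, the same.
- spool_red: Spool of red thread, 40 mm across, 60 mm high, standing loose near the work; origin in the middle of its underside.
- spool_tan: Spool of tan thread, 40 mm across, 60 mm high, standing loose; origin in the middle of its underside.
- loupe: Black eye loupe, 34 mm across, 27 mm high, standing loose; origin in the middle of its underside.
There are look-alikes about, which are no part of the job. Leave any orange or pink look-alike of the part that bears toggle_center alone.

How it is judged:
On the way, in this order (a step that is already met when the one before it is completed fails the run):
1. the toggle lies in both forks of the rest, let go, its cap still proud (x of toggle_center in the frame of toggle_rest between -0.005 and 0.005 m and y of toggle_center in the frame of toggle_rest between -0.013 and 0.013 m and z of toggle_center in the frame of toggle_rest between -0.004 and 0.004 m and angle between the x axis of toggle_center and the y axis of toggle_rest, either way round below 0.12 rad and contact force between the fingers and toggle below 0.1 N and value of joint end_cap below 0.002 m), for 0.2 s.
2. the cap has snapped home with the toggle in the rest (x of toggle_center in the frame of toggle_rest between -0.005 and 0.005 m and y of toggle_center in the frame of toggle_rest between -0.013 and 0.013 m and z of toggle_center in the frame of toggle_rest between -0.004 and 0.004 m and value of joint end_cap above 0.0034 m), for 0.1 s.
At the end, for the whole second after the job is handed in: The cap is home (at least 3.4 of its 4 mm) and the toggle lies at rest flat on the floor of the tin's compartment without toggles (its centre within 45 x 38 mm of the middle and less than 20 mm above the floor), let go (value of joint end_cap above 0.0034 m and x of toggle_center in the frame of empty_side between -0.045 and 0.045 m and y of toggle_center in the frame of empty_side between -0.038 and 0.038 m and z of toggle_center in the frame of empty_side between 0 and 0.02 m and linear speed of toggle below 0.02 m/s); the robot touches nothing.
It fails at once if the toggle is crushed: a jaw presses on it with more than 40 N (contact force between any of lever_left, lever_right and toggle above 40 N).
It fails at once if squeezed on after the snap: a jaw presses with more than 15 N on the toggle whose cap is home (value of joint end_cap above 0.0034 m and contact force between any of lever_left, lever_right and toggle above 15 N).
It fails at once if the loose cap is pressed with the fingers instead of the pliers (over 10 N) (contact force between the fingers and end_cap above 10 N).
It fails at once if the toggle is dropped or thrown (free of the fingers and faster than 0.8 m/s) (contact force between the fingers and toggle below 0.05 N and linear speed of toggle above 0.8 m/s).
It fails at once if a finished toggle or a bystander is moved by more than 15 mm (distance of any of finished0, finished1, spool_red, spool_tan, loupe from where it was at the start of the episode above 0.015 m).
It also fails if it takes over 72 s, if anything falls off the work surface, if the arm or the gripper's body presses on something with over 40 N, if the wrist force passes 120 N, or if a joint passes its speed limit or range.

## Robot

A 6-joint arm with a two-finger parallel gripper is mounted at the origin on a cart in front of the work surface, level with it; the furniture and walls round the work are solid. World frame = base frame: x ahead of the robot, y to its left, z up, the work surface at z = 0. Lengths are in m, angles in rad, forces in N, time in s.
With the tool pointing down it reaches from about 0.3 to 0.775 m from the base axis. Payload 14.6 kg.
Tool frame: the origin (TCP) lies where the fingers leave the gripper's body, on its centre line; the fingertips stand 73 mm ahead of it and the grasp point (between the pads) lies bot.grip_depth ahead of it (bot.grip_depth is the distance from the TCP to the grasp point, in m); z points along the fingers, y is the direction in which the jaws open and shut (so a half turn about z gives the same grasp; the last joint's range is limited). The gripper opens to 85 mm and grips with 20 to 120 N. Pads are 22 mm wide; open, the fingers measure 114 mm over their backs; the gripper's body (76 mm by 85 mm) begins 54 mm behind the grasp point. The pads swing forward as they close: fully open they stand 13 mm farther back than shut.
Start: joints at [1.216, 0.3, 1.521, -0, 1.321, -0.067], TCP at [0.156, 0.527, 0.304] pointing down, gripper open.
Joint ranges: [-3.03, 3.03], [-0.79, 2.21], [0.23, 2.52], [-1.04, 4.18], [0, 3.07], [-2.55, 2.55]. Speed limits (rad/s): [2.22, 2.22, 2.57, 3.14, 3.14, 3.14].

## Interface

Orientations are given as a unit quaternion [w, x, y, z].
In Python, from bench import bot gives the robot as it stands.
- The arm moves only by the shell command python3 -m crank 'ROWS' [FORCE]. ROWS is JSON, a list of rows, each a list of 7 numbers: the shift along the tool's x, y, z in mm, then the turn, a rotation vector about the tool's x, y, z in rad, then the finger opening in mm, from 0 to 85.4. In form: [[tx, ty, tz, rx, ry, rz, hand], ...]. A call has exactly 5 rows; each row is the pose to reach, as a shift and turn from the pose measured when the call began, along the tool's axes at that moment; what a row does not reach only later rows make up. A row lasts 1/8 s, in which the tool goes at most 62.5 mm and 10.7 degrees, less where a joint would pass 70% of its speed; a pose out of reach is approached as far as the arm can. A call with a gripper value outside its range is refused whole. The fingers move at their own pace and stop on an object; FORCE is the grip in N (left out, the last holds). Time passes only in rows, so rows that repeat a pose let the fingers close, or fill a call up. It gives the time, the measured TCP pose, the force and the opening at its end, in the units of the state.
- bot.get_state(): the state, without advancing time (a new reading comes with each control period).
- bot.grab_frame(name): name is "scene" or "top" or "wrist"; returns a dict with "color" (480x640x3 uint8, red, green, blue), "mtx" (3x3 intrinsics, pixels), "extrinsics" (4x4, takes a point from camera to world coordinates). Camera axes: x right, y down, z forward; pixel columns grow to the right and rows downward; lengths in m; the calibration is good to about 2 mm. A picture is of the moment at which its call begins. There is no depth.
- bot.sign_off(): hands the job in, once; it reports no verdict.
Trained networks look in a picture, given as the dict that the camera call returned (one of the last four; its "shot" number tells which), for a name from the list of things; names that differ only in an ending like _2 or _b are one class to them, and where a whole thing is asked for, a point or a joint stands for the part that bears it (a point fixed in the world has none). Each returns a list of dicts, best first, with "score" (0 to 1); they miss things now and then, are a little off and sometimes report something else, mostly with a low value. They report only what shows in the picture. A call takes as long as a camera call. They do not tell look-alikes from the thing itself.
- bot.outline_of(thing, picture): "region" (480x640 bool, what is visible of it) and "position" ([column, row] in pixels, amid what is visible of it).
- bot.landmark_of(thing, picture): "position" ([column, row] in pixels: a listed point, or the origin of a listed thing).
The state is a dict: "time": time; "joints": joint angles; "joint_vel": joint speeds; "tau": joint torques, N m; "eef_pos": TCP position; "tool_rot": TCP orientation; "contact_force": force on the tool from outside, world axes, zero at the start; "torque": the same for the moment, N m; "grip_width": opening from 0.0 (shut) to 1.0 (fully open).
Only numpy, scipy, OpenCV 4.12 (cv2) and the standard library are available. Lean on these libraries where they do the work, as an engineer would, in place of code of your own. Each camera call takes 0.05 s, during which the arm holds its last target.

## Working session

There is one attempt and no reset: what is moved stays moved. The work goes in short steps, Python scripts to look and compute and a shell command to move; the robot and the scene stay as the last step left them, time stands still between calls to the robot, and variables do not carry over. Pictures are saved under pics/ and viewed, and the job is handed in when it is done.

```bash
ls; mkdir -p pics; python3 - <<'E'
from bench import bot
import cv2
print(bot.get_state(), bot.grip_depth)
for n in ["scene","top","wrist"]:
    f=bot.grab_frame(n)
    cv2.imwrite(f"pics/{n}0.png",f["color"][:,:,::-1])
    print(n,f["mtx"].tolist(),f["extrinsics"].round(4).tolist())
E
```

```text
pics
{'time': 0.0, 'joints': array([ 1.21643415e+00,  3.00480516e-01,  1.52159381e+00,  7.08032422e-06,
        1.32068565e+00, -6.66077106e-02]), 'joint_vel': array([ 1.28269879e-03,  1.68108233e-04, -5.18915308e-05,  1.43493380e-03,
       -5.92527363e-04,  3.15811941e-04]), 'tau': array([ 5.05201369e-04, -5.43489146e+01, -3.61799812e+01,  6.14020178e-05,
        3.92283808e-03,  1.13284221e-05]), 'eef_pos': array([0.15604341, 0.5272432 , 0.30331071]), 'tool_rot': array([-1.25300474e-04,  1.43382199e-01,  9.89667219e-01, -5.70062624e-04]), 'contact_force': array([-1.02971124,  0.49702256,  0.26629698]), 'torque': array([0.04434126, 0.01125707, 0.05511459]), 'grip_width': 1.001776285438773} 0.0539
scene [[515.432010721762, 0.0, 319.4529802216322], [0.0, 515.432010721762, 243.8661907032001], [0.0, 0.0, 1.0]] [[-0.8319, 0.4456, -0.3307, 0.937], [0.5549, 0.6614, -0.5047, 0.5774], [-0.0062, -0.6033, -0.7975, 1.0002], [0.0, 0.0, 0.0, 1.0]]
top [[560.1128037535641, 0.0, 322.2916409935512], [0.0, 560.1128037535641, 240.09639875767616], [0.0, 0.0, 1.0]] [[0.0294, -0.9883, 0.1497, 0.2892], [-0.9996, -0.0298, -0.0008, -0.0161], [0.0052, -0.1497, -0.9887, 1.67], [0.0, 0.0, 0.0, 1.0]]
wrist [[413.1245519104858, 0.0, 320.7544666139933], [0.0, 413.1245519104858, 244.0751912413652], [0.0, 0.0, 1.0]] [[0.284, 0.9094, 0.3039, 0.0788], [0.9588, -0.2695, -0.0896, 0.5504], [0.0005, 0.3168, -0.9485, 0.3744], [0.0, 0.0, 0.0, 1.0]]
```

View pics/scene0.png

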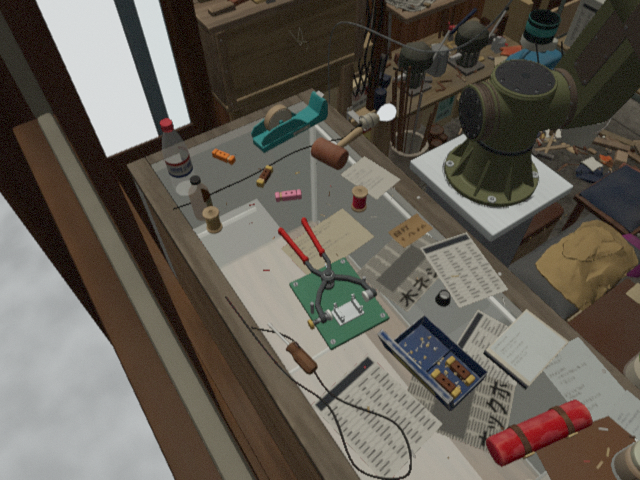

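View pics/top0.png

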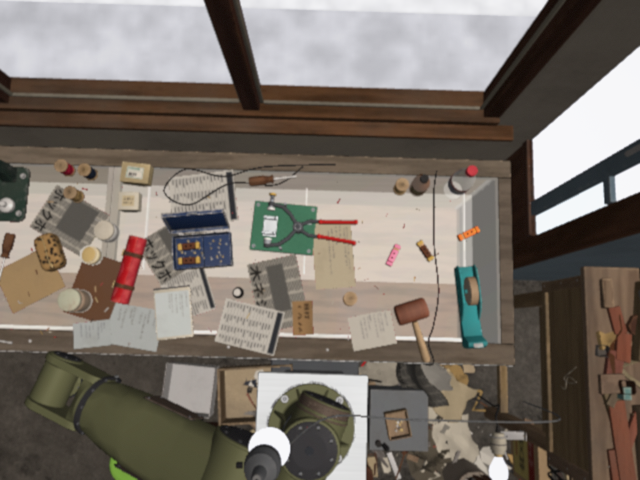

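View pics/wrist0.png

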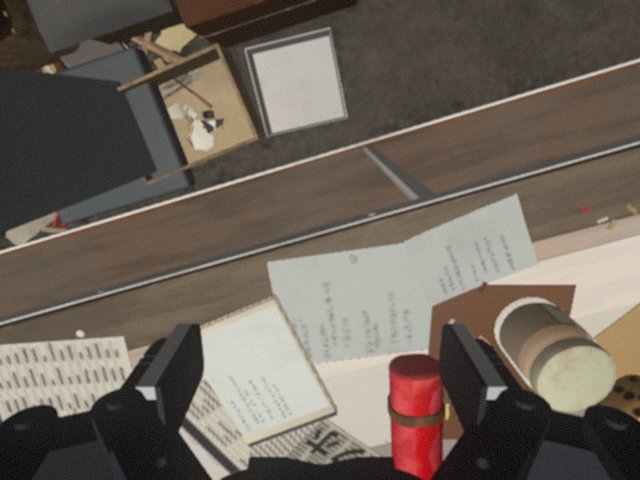

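The scene view shows the toggle at (264,175), the pliers at (328,280) and the tin at (435,360). In the top view the toggle is at (426,250), the pivot at (297,228) and the handles point right (-y). Next I'll triangulate with the networks.

```bash
cat > h.py <<'E'
import numpy as np, cv2
from bench import bot
def ray(f,p):
    K=f["mtx"];T=f["extrinsics"]
    d=T[:3,:3]@np.linalg.inv(K)@np.array([p[0],p[1],1.]);return T[:3,3],d/np.linalg.norm(d)
def atz(f,p,z):
    o,d=ray(f,p);return o+d*(z-o[2])/d[2]
def proj(f,X):
    T=f["extrinsics"];c=T[:3,:3].T@(np.array(X,float)-T[:3,3]);u=f["mtx"]@c;return u[:2]/u[2]
def tri(rs):
    A=0;b=0
    for o,d in rs:
        P=np.eye(3)-np.outer(d,d);A=A+P;b=b+P@o
    return np.linalg.solve(A,b)
def save(f,n,c=None,s=1):
    im=f["color"][:,:,::-1]
    if c: im=im[c[1]:c[3],c[0]:c[2]]
    cv2.imwrite("pics/"+n,cv2.resize(np.ascontiguousarray(im),None,fx=s,fy=s,interpolation=cv2.INTER_CUBIC))
E
python3 - <<'E'
from h import *
fs={n:bot.grab_frame(n) for n in ["scene","top"]}
Z=dict(toggle_center=.01,bench_pliers=0,toggle_rest=.045,handles_mid=.045,lever_left=None,lever_right=None,empty_side=.002,finished0=.002,finished1=.002,spool_red=0,spool_tan=0,loupe=0)
for t,z in Z.items():
    for n,f in fs.items():
        for r in bot.landmark_of(t,f)[:3]:
            print(t,n,np.round(r["score"],2),np.round(r["position"],1), None if z is None else atz(f,r["position"],z).round(4))
save(fs["scene"],"s1.png",(180,130,500,420),2.0)
save(fs["top"],"t1.png",(150,180,450,310),2.6)
E
```

```text
toggle_center scene 0.72 [265.6 175.6] [ 0.5188 -0.3207  0.01  ]
toggle_center scene 0.63 [290.4 193.7] [ 0.4983 -0.2276  0.01  ]
toggle_center scene 0.55 [223.5 155.1] [ 0.5759 -0.4549  0.01  ]
toggle_center top 0.69 [392.4 252.6] [ 0.5091 -0.228   0.01  ]
toggle_center top 0.66 [426.6 251.3] [ 0.5161 -0.3303  0.01  ]
toggle_center top 0.44 [468.4 235.1] [ 0.569  -0.4559  0.01  ]
bench_pliers scene 0.87 [325.4 289.6] [0.5836 0.0608 0.    ]
bench_pliers top 0.71 [296.8 226.8] [0.5804 0.0609 0.    ]
toggle_rest scene 0.59 [347.5 307.6] [0.5857 0.1474 0.045 ]
toggle_rest top 0.97 [268.4 224.7] [0.5763 0.1426 0.045 ]
handles_mid scene 0.68 [297.9 239.2] [ 0.5752 -0.0667  0.045 ]
handles_mid scene 0.66 [418.6 351.9] [0.5268 0.3096 0.045 ]
handles_mid top 0.91 [338.2 230.1] [ 0.5664 -0.0633  0.045 ]
handles_mid top 0.57 [400.1 186.6] [ 0.7034 -0.2444  0.045 ]
lever_left scene 0.67 [326.8 288.4] None
lever_left top 0.89 [296.4 229.9] None
lever_right scene 0.95 [329.5 286.2] None
lever_right scene 0.16 [266.5 175. ] None
lever_right top 0.67 [300.  232.2] None
empty_side scene 0.6 [418.6 3
[... 246 characters left out ...]
883 0.002 ]
finished0 top 0.19 [297.7 231. ] [0.5673 0.0576 0.002 ]
finished1 scene 0.92 [457.5 369.8] [0.4682 0.3723 0.002 ]
finished1 scene 0.58 [440.6 387. ] [0.5214 0.3805 0.002 ]
finished1 top 0.48 [187.1 244. ] [0.5177 0.3883 0.002 ]
finished1 top 0.19 [297.7 231. ] [0.5673 0.0576 0.002 ]
spool_red scene 0.56 [356.8 210.9] [ 0.3845 -0.0901  0.    ]
spool_red top 0.48 [348.9 298.7] [ 0.3686 -0.1016  0.    ]
spool_red top 0.28 [425.3 252.9] [ 0.5125 -0.3283  0.    ]
spool_tan scene 0.68 [215.  225.3] [ 0.707  -0.2503  0.    ]
spool_tan top 0.68 [398.6 188.2] [ 0.7097 -0.2462  0.    ]
loupe scene 0.56 [440.2 299.2] [0.3838 0.2257 0.    ]
loupe top 0.48 [237.1 293.2] [0.375  0.2308 0.    ]
```

View pics/s1.png

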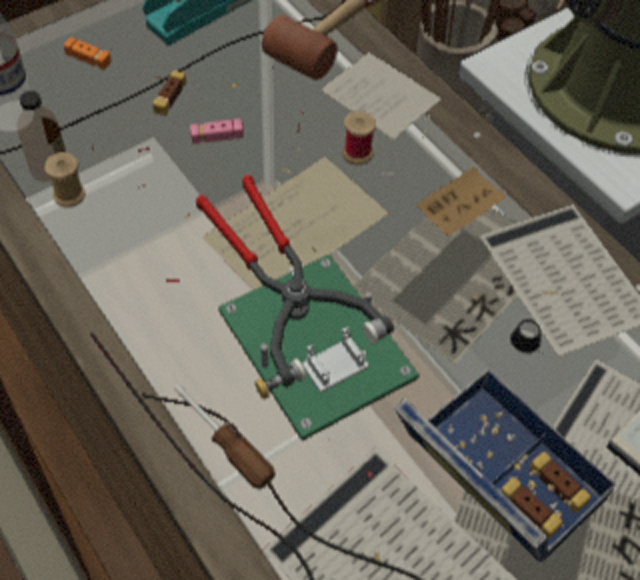

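View pics/t1.png

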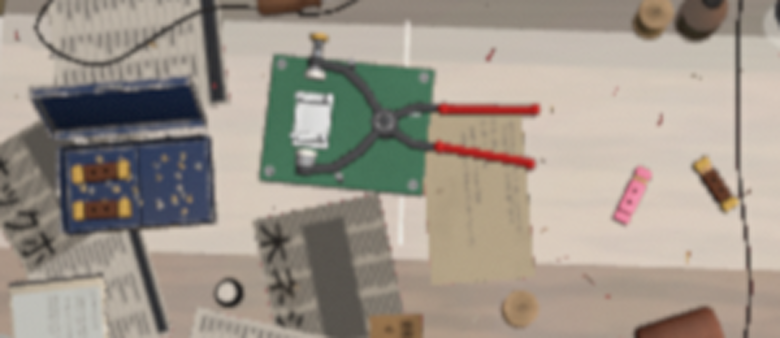

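```bash
python3 -m crank '[[-50,-30,0,0,0,0,85],[-110,-66,0,0,0,0,85],[-170,-102,0,0,0,0,85],[-230,-138,0,0,0,0,85],[-285,-170,0,0,0,0,85]]' 40
python3 -m crank '[[-55,-32,0,0,0,0,85],[-110,-66,0,0,0,0,85],[-160,-100,0,0,0,0,85],[-180,-115,0,0,0,0,85],[-180,-115,0,0,0,0,85]]'
python3 - <<'E'
from h import *
f=bot.grab_frame("wrist"); save(f,"w1.png")
for t,z in dict(bench_pliers=0,toggle_rest=.045,handles_mid=.045,lever_left=.05,lever_right=.05,empty_side=.002,finished0=.002).items():
    for r in bot.landmark_of(t,f)[:2]: print(t,np.round(r["score"],2),np.round(r["position"],1),atz(f,r["position"],z).round(4))
print(bot.get_state())
E
```

```text
time: 2.08
eef_pos: [0.3661, 0.299, 0.3042]
tool_rot: [0.0, 0.143, 0.99, 0.0]
contact_force: [0.9, 1.2, 0.6]
grip_width: 0.995
time: 2.7
eef_pos: [0.5068, 0.1362, 0.3039]
tool_rot: [0.0, 0.145, 0.989, 0.0]
contact_force: [-0.4, 0.3, 0.2]
grip_width: 0.998
toggle_rest 0.81 [353.3 284.1] [0.5787 0.1451 0.045 ]
lever_left 0.64 [261.7 283.5] [0.5533 0.0704 0.05  ]
lever_left 0.45 [493.5 146.1] [0.4958 0.2789 0.05  ]
lever_right 0.87 [262.9 290.8] [0.5601 0.0691 0.05  ]
empty_side 0.68 [495.5 141.3] [0.5019 0.2989 0.002 ]
finished0 0.89 [584.3  79. ] [0.4726 0.3785 0.002 ]
finished0 0.55 [592.7 125.3] [0.5127 0.3821 0.002 ]
{'time': 3.1, 'joints': array([ 1.96859349e-01,  2.41992564e-01,  1.59339292e+00,  3.26705178e-04,
        1.30533823e+00, -1.08741101e+00]), 'joint_vel': array([-0.00521856,  0.00319984, -0.00224565,  0.0013634 , -0.00101833,
       -0.00083313]), 'tau': array([ 2.58827285e-02, -5.07237983e+01, -3.59799135e+01,  2.03085394e-03,
       -1.57607064e-03,  6.74320792e-03]), 'eef_pos': array([0.50576376, 0.13824692, 0.30433627]), 'tool_rot': array([3.56989877e-04, 1.42815757e-01, 9.89749183e-01, 2.93558888e-04]), 'contact_force': array([ 0.22654703, -0.03567359, -0.14200216]), 'torque': array([ 0.00123826, -0.03310976, -0.03311588]), 'grip_width': 0.9939887690224652}
```

View pics/w1.png

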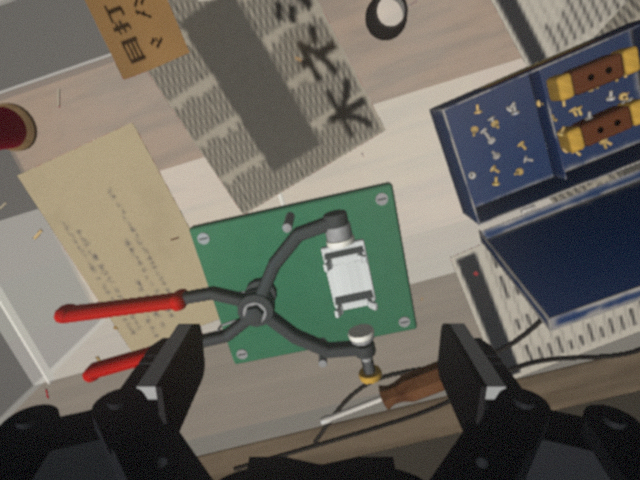

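The wrist view shows the pivot top at (257,308), the plate screws at (203,239), (381,199), (403,322) and (241,355), and the rest at about (349,277). The tin sits at upper right with its empty side at (495,141). I'll work out the pose from the plate.

```bash
python3 - <<'E'
from h import *
f=bot.grab_frame("wrist")
im=f["color"]
save(f,"w2.png",(180,180,440,380),3)
S=[(203,239),(381,199),(403,322),(241,355)]
P=[atz(f,p,.012) for p in S]
for p in P: print(p.round(4))
print("c",np.mean(P,0).round(4))
print("dir",((P[1]+P[2]-P[0]-P[3])/2).round(4),((P[0]+P[1]-P[2]-P[3])/2).round(4))
print("pivot top",atz(f,(257,308),.064).round(4))
hsv=cv2.cvtColor(im,cv2.COLOR_RGB2HSV)
m=cv2.inRange(hsv,(50,90,40),(90,255,200));n,l,s,c=cv2.connectedComponentsWithStats(cv2.morphologyEx(m,cv2.MORPH_CLOSE,np.ones((25,25))))
i=1+np.argmax(s[1:,4]);cn=max(cv2.findContours((l==i).astype('uint8'),0,2)[0],key=cv2.contourArea)
h=cv2.convexHull(cn);q=cv2.approxPolyN(h,4)[0] if hasattr(cv2,'approxPolyN') else cv2.approxPolyDP(h,15,True)[:,0]
Q=[atz(f,p,.012) for p in q]
print(q.tolist());[print(x.round(4)) for x in Q]
print("c",np.mean(Q,0).round(4))
for t in ["toggle_rest","empty_side","handles_mid"]:
  for r in bot.landmark_of(t,f)[:1]: print(t,r["score"],r["position"])
E
```

```text
[0.5097 0.0248 0.012 ]
[0.5197 0.1913 0.012 ]
[0.6464 0.1827 0.012 ]
[0.6365 0.016  0.012 ]
c [0.5781 0.1037 0.012 ]
dir [0.01   0.1666 0.    ] [-0.1267  0.0087  0.    ]
pivot top [0.5675 0.0652 0.064 ]
[[413, 328], [233, 363], [188, 229], [388, 185]]
[0.6558 0.1907 0.012 ]
[0.6431 0.0049 0.012 ]
[0.4968 0.0152 0.012 ]
[0.5092 0.2003 0.012 ]
c [0.5762 0.1028 0.012 ]
toggle_rest 0.75 [257.6, 283.2]
empty_side 0.86 [492.0, 148.3]
handles_mid 0.44 [349.9, 288.4]
```

View pics/w2.png

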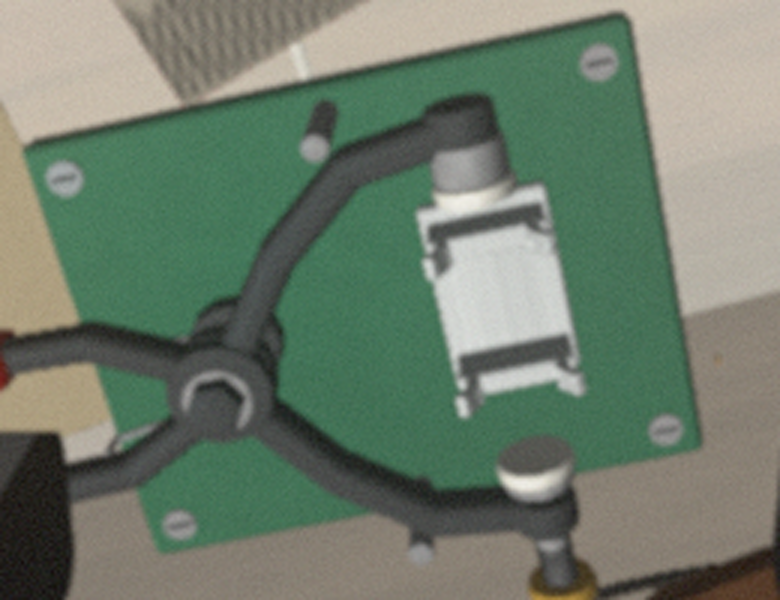

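```bash
python3 - <<'E'
from h import *
f=bot.grab_frame("wrist");t=bot.grab_frame("top");s=bot.grab_frame("scene")
print("pivot w",atz(f,(251.7,312.7),.064).round(4),"top",atz(t,(298,227),.064).round(4))
for p in [(466,400),(572,382),(432,265),(545,235)]:
    print("prong",atz(f,(180+p[0]/3,180+p[1]/3),.047).round(4))
c=np.array([.577,.1032]);a=np.deg2rad(86.2);x=np.array([np.cos(a),np.sin(a)]);y=np.array([-x[1],x[0]])
piv=c-.0425*x
im=f["color"][:,:,::-1].copy()
def dot(u,v,z,col): 
    p=proj(f,[*(piv+u*x+v*y),z]);cv2.drawMarker(im,tuple(int(round(k)) for k in p),col,0,8,1)
dot(0,0,.064,(0,0,255))
for u in(-12,12):
    for v in(-22.5,22.5): dot(.085+u/1000,v/1000,.047,(255,0,255))
dot(.085,.041,.045,(0,255,255)); dot(-.125,0,.045,(255,255,0));dot(-.125,.0265,.055,(255,255,0));dot(-.125,-.0265,.055,(255,255,0))
cv2.imwrite("pics/w3.png",cv2.resize(im[180:400,40:440],None,fx=2,fy=2,interpolation=cv2.INTER_CUBIC))
E
```

```text
pivot w [0.5705 0.0591 0.064 ] top [0.5688 0.0544 0.064 ]
prong [0.6    0.1244 0.047 ]
prong [0.6031 0.156  0.047 ]
prong [0.5559 0.1269 0.047 ]
prong [0.5562 0.16   0.047 ]
```

View pics/w3.png

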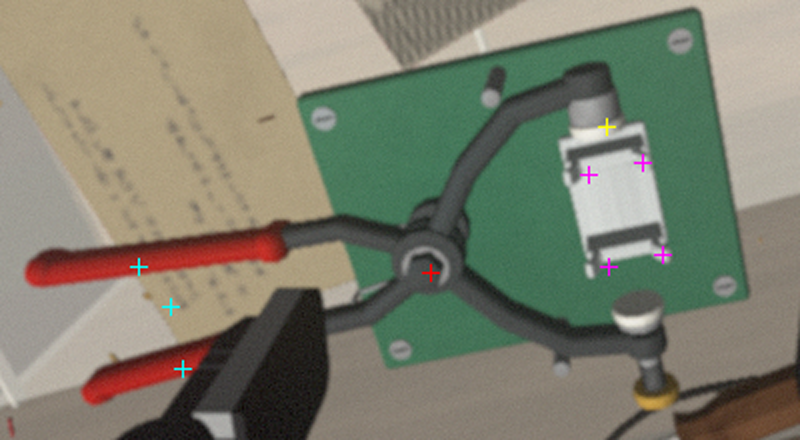

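Model and image agree to about 3 mm. The rest is at about (0.579,0.1425), the pivot at about (0.573,0.058), and the x axis points at 86.2°. Now I'll go to the toggle.

```bash
python3 -m crank '[[-15,-50,0,0,0,0.17,85],[-32,-108,0,0,0,0.34,85],[-49,-166,0,0,0,0.51,85],[-66,-224,0,0,0,0.68,85],[-80,-270,0,0,0,0.85,85]]'
python3 - <<'E'
from h import *
from scipy.spatial.transform import Rotation as R
s=bot.get_state();q=s["tool_rot"];Rm=R.from_quat([q[1],q[2],q[3],q[0]]).as_matrix()
print(s["eef_pos"],Rm.round(3).tolist(),s["joints"].round(3))
d=np.array([.505,-.31,.25])-s["eef_pos"];print(Rm.T@d*1000, np.arctan2(Rm[1,0],Rm[0,0])-np.deg2rad(33))
E
```

```text
time: 4.08
eef_pos: [0.5058, -0.1462, 0.3042]
tool_rot: [0.0, 0.541, 0.841, 0.0]
contact_force: [0.2, 0.2, -0.5]
grip_width: 0.994
[ 0.50581832 -0.14618712  0.30417535] [[-0.414, 0.91, 0.001], [0.91, 0.414, 0.0], [-0.0, 0.001, -1.0]] [-3.510e-01  2.470e-01  1.587e+00  1.000e-03  1.306e+00 -7.780e-01]
[-148.78262902  -68.58520921   54.13036464] 1.4215206651218497
```

```bash
python3 -m crank '[[-45,-20,10,0,0,0.18,85],[-95,-40,25,0,0,0.36,85],[-135,-60,40,0,0,0.54,85],[-149,-69,54,0,0,0.72,85],[-149,-69,54,0,0,0.9,85]]'
python3 - <<'E'
from h import *
f=bot.grab_frame("wrist");save(f,"w4.png")
for r in bot.landmark_of("toggle_center",f): print(r["score"],np.round(r["position"],1),atz(f,r["position"],.01).round(4))
for r in bot.outline_of("toggle_center",f): print(r["score"],np.round(r["position"],1),r["region"].sum())
print(bot.get_state()["joints"].round(3))
E
```

```text
time: 4.7
eef_pos: [0.504, -0.3116, 0.2485]
tool_rot: [-0.001, 0.855, 0.518, -0.0]
contact_force: [0.7, 0.5, 0.4]
grip_width: 0.996
0.97 [473.8 326.1] [ 0.5753 -0.4546  0.01  ]
0.73 [345.4 225.1] [ 0.5187 -0.3253  0.01  ]
0.95 [267.7 116.4] 2824
0.78 [473.2 322.4] 1832
0.57 [346.1 224. ] 2547
0.25 [552.7   9. ] 1885
[-6.130e-01  4.400e-01  1.458e+00  1.000e-03  1.243e+00 -1.430e-01]
```

View pics/w4.png

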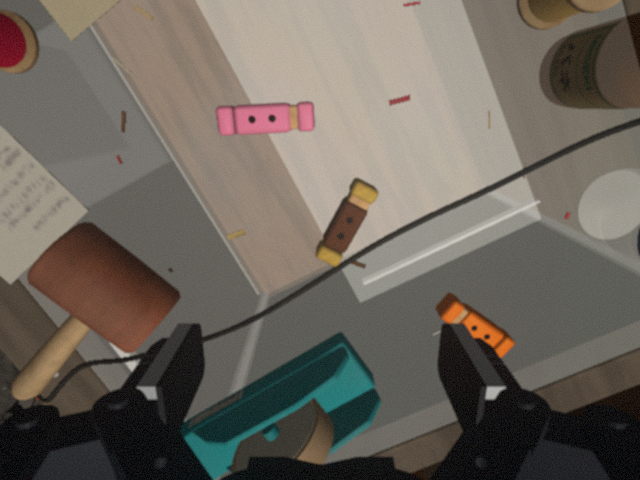

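The wrist view shows the toggle at (346,224). Its loose cap with the pale band is at (363,191), and the fixed cap is at (329,257).

```bash
cat >> h.py <<'E'
from scipy.spatial.transform import Rotation as R
def pose():
    s=bot.get_state();q=s["tool_rot"];return s["eef_pos"],R.from_quat([q[1],q[2],q[3],q[0]]).as_matrix(),s
def goto(p,yaw=None):
    o,M,s=pose();d=M.T@(np.array(p)-o)*1000
    out="shift mm %s"%d.round(1)
    if yaw is not None:
        y=np.arctan2(M[1,0],M[0,0]);dz=-(yaw-y);dz=(dz+np.pi)%(2*np.pi)-np.pi
        Md=R.from_euler('z',yaw).as_matrix()@np.diag([1,-1,-1]); rv=R.from_matrix(M.T@Md).as_rotvec()
        out+=" rv %s"%rv.round(3)
    print(out, "grip",s["grip_width"],"F",s["contact_force"].round(1))
E
python3 - <<'E'
from h import *
f=bot.grab_frame("wrist")
save(f,"w5.png",(300,160,400,290),5)
im=f["color"];m=np.zeros(im.shape[:2],'uint8')
for r in bot.outline_of("toggle_center",f):
    if abs(r["position"][0]-346)<15: m=r["region"]
ys,xs=np.nonzero(m);(c,wh,an)=cv2.minAreaRect(np.column_stack([xs,ys]).astype('float32'))
b=cv2.boxPoints((c,wh,an));print(c,wh,an)
P=[atz(f,p,.018)[:2] for p in b];e=[np.linalg.norm(P[i]-P[(i+1)%4]) for i in range(4)];print(np.round(e,4),np.mean(P,0).round(4))
i=int(np.argmax(e[:2]));v=P[i+1]-P[i];print("bar angle",np.rad2deg(np.arctan2(v[1],v[0])))
E
```

```text
(344.5153503417969, 223.22305297851562) (29.148162841796875, 89.67710876464844) 29.744882583618164
[0.0692 0.0219 0.07   0.0233] [ 0.5197 -0.3215]
bar angle 34.400478344419696
```

View pics/w5.png

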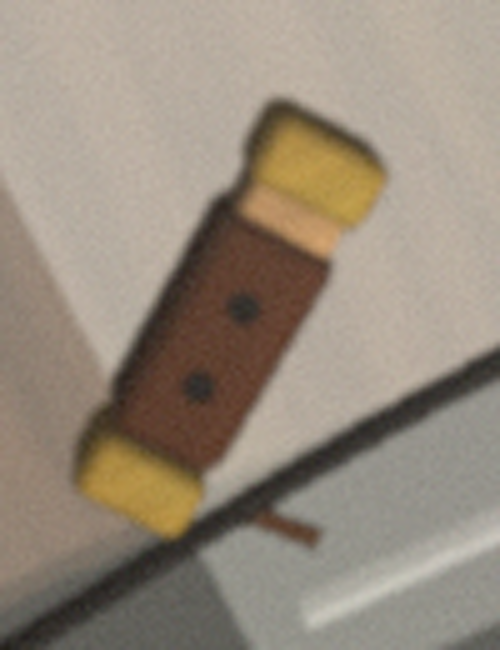

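```bash
python3 - <<'E'
from h import *
f=bot.grab_frame("wrist")
p1=atz(f,(300+243/5,160+307/5),.02);p2=atz(f,(300+40,160+387/5),.02)
print(p1.round(4),p2.round(4),((p1+p2)/2).round(4),np.rad2deg(np.arctan2(*(p1-p2)[[1,0]])))
c=(p1+p2)/2
goto([c[0],c[1],.11],np.deg2rad(34.4))
E
```

```text
[ 0.5242 -0.3203  0.02  ] [ 0.5129 -0.3287  0.02  ] [ 0.5186 -0.3245  0.02  ] 36.64377356394217
shift mm [ -6.6  18.6 140.4] rv [ 0.001 -0.001  0.501] grip 0.9945984349312444 F [-0.6  0.8 -1.3]
```

```bash
python3 -m crank '[[-2,5,30,0,0,0.16,85],[-4,10,65,0,0,0.32,80],[-6,15,100,0,0,0.48,70],[-7,18,125,0,0,0.49,60],[-7,18,140,0,0,0.49,50]]'
python3 - <<'E'
from h import *
f=bot.grab_frame("wrist");save(f,"w6.png")
goto([.5186,-.3245,.075],np.deg2rad(35))
E
```

```text
time: 5.62
eef_pos: [0.5178, -0.3243, 0.1093]
tool_rot: [-0.0, 0.953, 0.302, 0.0]
contact_force: [-0.3, -0.1, 0.2]
grip_width: 0.589
shift mm [ 0.7  1.2 32.9] rv [-0.002 -0.     0.003] grip 0.5819968199736295 F [-0.1  0.4 -2.2]
```

View pics/w6.png

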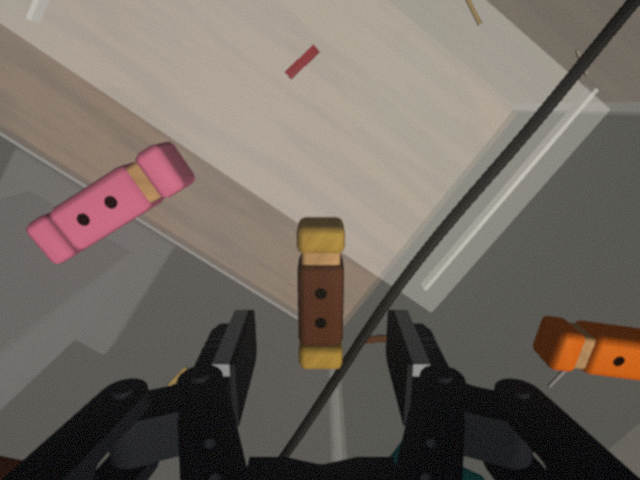

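The bar is upright in the wrist view and centred between the fingers, with its dots at (320,293) and (320,322). I'll check where it lies along the tool x axis.

```bash
python3 - <<'E'
from h import *
f=bot.grab_frame("wrist")
c=atz(f,(320.5,307.5),.02);print(c);goto([c[0],c[1],.075],np.deg2rad(35))
print(proj(f,[.5186,-.3245,.02]))
E
python3 -m crank '[[0.5,0.5,10,0,0,0,50],[0.5,0.5,20,0,0,0,50],[0.5,0.5,28,0,0,0,50],[0.5,0.5,33,0,0,0,50],[0.5,0.5,33,0,0,0,45]]'
python3 -m crank '[[0,0,0,0,0,0,35],[0,0,0,0,0,0,25],[0,0,0,0,0,0,16],[0,0,0,0,0,0,12],[0,0,0,0,0,0,12]]' 30
```

```text
[ 0.51807673 -0.32358513  0.02      ]
shift mm [ 0.7 -0.1 34.3] rv [-0.001 -0.     0.002] grip 0.5802528914550918 F [ 0.2  0.6 -0.3]
[322.95491022 307.71136926]
time: 6.35
eef_pos: [0.5181, -0.3242, 0.0759]
tool_rot: [-0.001, 0.953, 0.302, -0.0]
contact_force: [-0.0, 0.3, -0.2]
grip_width: 0.53
time: 6.98
eef_pos: [0.5183, -0.3243, 0.0763]
tool_rot: [-0.001, 0.953, 0.302, 0.0]
contact_force: [-0.7, -0.2, 5.5]
grip_width: 0.227
```

```bash
python3 -m crank '[[0,0,-15,0,0,0,12],[0,0,-45,0,0,0,12],[0,0,-85,0,0,0,12],[0,0,-120,0,0,0,12],[0,0,-130,0,0,0,12]]'
python3 - <<'E'
from h import *
f=bot.grab_frame("wrist");save(f,"w7.png")
y=np.deg2rad(-3.8)
goto([.579,.1425,.20],y)
E
```

```text
time: 7.6
eef_pos: [0.5187, -0.3246, 0.2091]
tool_rot: [0.001, 0.953, 0.302, 0.001]
contact_force: [-0.7, 0.2, -0.6]
grip_width: 0.223
shift mm [ 318.1 -347.3    8.6] rv [ 0.001 -0.002  0.679] grip 0.22755493717104777 F [-1.1  0.2  0.4]
```

View pics/w7.png

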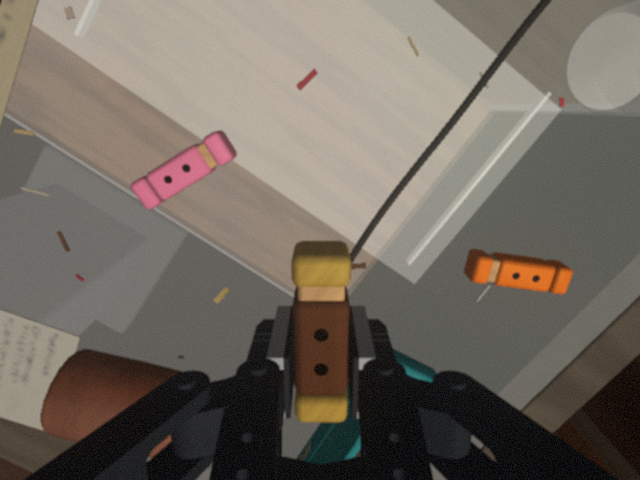

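```bash
python3 - <<'E'
from h import *
f=bot.grab_frame("wrist");o,M,s=pose()
zt=o[2]-(.0763-.02)
for p in [(321,335),(321,369.5),(321,352)]:
    c=atz(f,p,zt);print((M.T@(c-o)*1000).round(1))
E
python3 -m crank '[[38,-42,0,0,0,0.13,12],[80,-87,0,0,0,0.26,12],[122,-133,0,0,0,0.4,12],[164,-180,0,0,0,0.54,12],[200,-218,0,0,0,0.67,12]]'
python3 - <<'E'
from h import *
goto([.579,.1425,.20],np.deg2rad(-3.8))
E
```

```text
[ 5.4  0.9 56.3]
[-9.   0.9 56.3]
[-1.6  0.9 56.3]
time: 8.32
eef_pos: [0.5559, -0.0288, 0.2056]
tool_rot: [-0.0, 1.0, -0.03, -0.001]
contact_force: [1.3, -1.2, -0.2]
grip_width: 0.224
shift mm [  12.6 -172.3    5.6] rv [-0.001  0.002  0.006] grip 0.22406572499912017 F [ 1.3 -1.2 -0.2]
```

```bash
python3 -m crank '[[4,-50,1,0,0,0,12],[8,-105,3,0,0,0,12],[12,-150,5,0,0,0,12],[14,-172,6,0,0,0,12],[14,-172,6,0,0,0,12]]'
python3 - <<'E'
from h import *
f=bot.grab_frame("wrist");save(f,"w8.png")
s=bot.grab_frame("scene");save(s,"s8.png",(250,200,450,400),3)
goto([.5806,.1425,.20],np.deg2rad(-3.8));print(bot.get_state()["joints"].round(3))
E
```

```text
time: 8.95
eef_pos: [0.58, 0.1427, 0.1984]
tool_rot: [-0.0, 1.0, -0.03, -0.002]
contact_force: [0.6, -0.9, -0.6]
grip_width: 0.223
shift mm [ 0.3 -1.4 -1. ] rv [-0.     0.003  0.005] grip 0.22099979754448035 F [-0.6  0.6 -0.9]
[1.770e-01 5.050e-01 1.489e+00 1.000e-03 1.150e+00 1.809e+00]
```

View pics/w8.png

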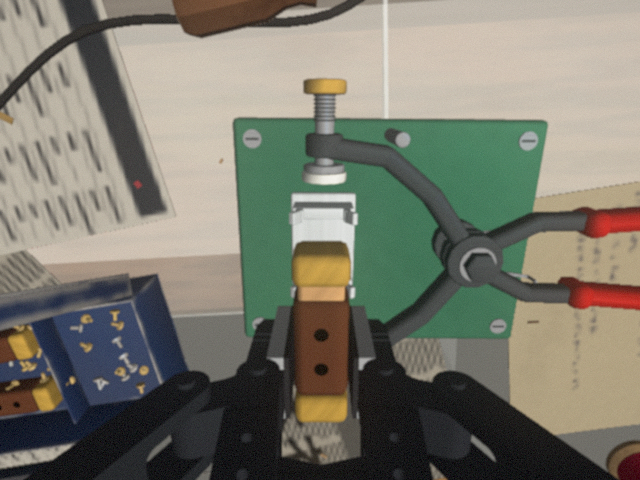

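View pics/s8.png

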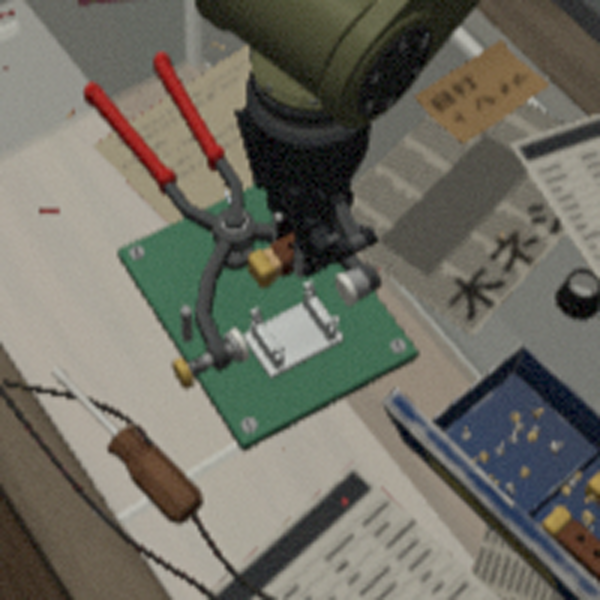

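The toggle hangs over the rest, lined up with the forks. The far fork's prongs are at (294,216) and (353,216), the adjustable die at (325,172) and the pivot nut at (478,262). I'll refine the rest position from these.

```bash
python3 - <<'E'
from h import *
f=bot.grab_frame("wrist");save(f,"w9.png",(220,110,560,350),2.3)
S=[(252,139),(529,141),(498,327)]
P=[atz(f,p,.012) for p in S];print([p.round(4).tolist() for p in P]);v=P[0]-P[1];print("x angle",np.rad2deg(np.arctan2(v[1],v[0])))
c=(P[0]+P[2])/2;print("plate centre",c.round(4))
print("pivot",atz(f,(478,264),.064).round(4))
for p in [(294,216),(353,216)]: print(atz(f,p,.047).round(4))
for r in bot.landmark_of("toggle_rest",f): print(r, atz(f,r["position"],.045).round(4))
for r in bot.landmark_of("bench_pliers",f): print(r, atz(f,r["position"],.0).round(4))
E
```

```text
[[0.6456, 0.1793, 0.012], [0.6341, 0.0116, 0.012], [0.5066, 0.0207, 0.012]]
x angle 86.08103901247313
plate centre [0.5761 0.1    0.012 ]
pivot [0.5771 0.0575 0.064 ]
[0.6051 0.1549 0.047 ]
[0.6031 0.1221 0.047 ]
```

View pics/w9.png

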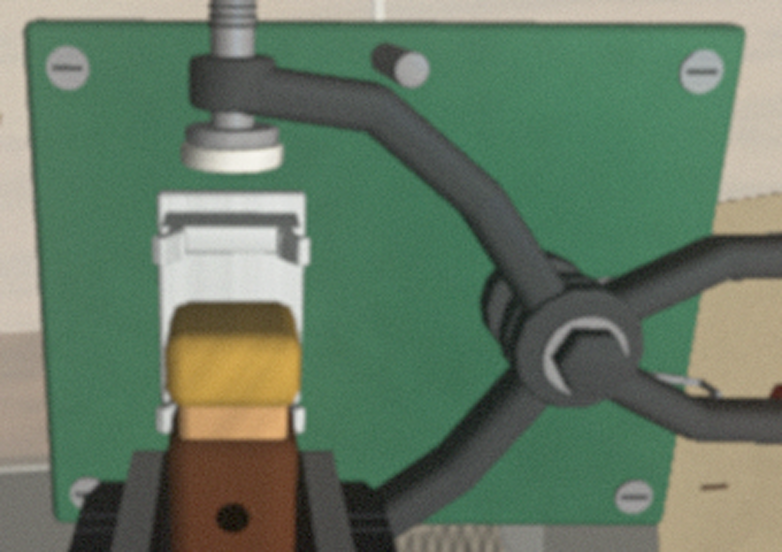

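```bash
python3 - <<'E'
from h import *
f=bot.grab_frame("wrist")
P=[atz(f,p,.047) for p in [(288.7,217.4),(352.6,217.4),(291.7,292.4),(350.4,291.9)]]
for p in P: print(p.round(4))
c=np.mean(P,0);print("mid",c.round(4), np.linalg.norm((P[0]+P[1]-P[2]-P[3])/2))
o,M,s=pose();print("in tool",(M.T@(c-o)*1000).round(1))
print("toggle in tool",(M.T@(atz(f,(321,352),o[2]-.0563)-o)*1000).round(1))
goto([.5806,.1425,.12],np.deg2rad(-3.9))
E
```

```text
[0.6046 0.1577 0.047 ]
[0.6024 0.1221 0.047 ]
[0.5586 0.16   0.047 ]
[0.5568 0.1251 0.047 ]
mid [0.5806 0.1412 0.047 ] 0.045870222113491566
in tool [ 5.000e-01 -1.000e-01  1.527e+02]
toggle in tool [-0.5  0.  56.3]
shift mm [ 0.2 -1.4 79.7] rv [-0.001  0.002  0.006] grip 0.22870244987736263 F [-0.2  0.7  0.1]
```

```bash
python3 -m crank '[[1,0,15,0,0,0,12],[1,0,35,0,0,0,12],[1,0,52,0,0,0.004,12],[1,0,62,0,0,0.004,12],[1,0,66,0,0,0.004,12]]'
python3 - <<'E'
from h import *
f=bot.grab_frame("wrist");save(f,"w10.png",(160,60,500,330),2.3)
goto([.5806,.1412,.1113],np.deg2rad(-3.9))
E
```

```text
time: 9.88
eef_pos: [0.5812, 0.1409, 0.133]
tool_rot: [-0.0, 0.999, -0.033, -0.001]
contact_force: [-0.2, -0.6, -1.3]
grip_width: 0.228
shift mm [-0.6 -0.2 21.7] rv [-0.     0.002  0.002] grip 0.22420859244738878 F [ 0.2  0.5 -1.9]
```

View pics/w10.png

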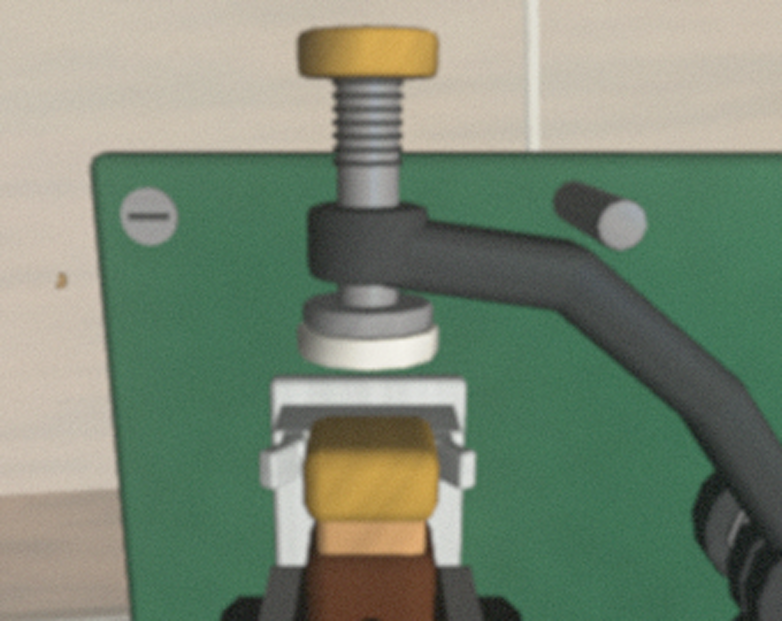

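```bash
python3 -m crank '[[-0.5,-0.5,6,0,0,0,12],[-0.5,-0.5,11,0,0,0,12],[-0.5,-0.5,16,0,0,0,12],[-0.5,-0.5,20,0,0,0,12],[-0.5,-0.5,21.5,0,0,0,12]]'
python3 - <<'E'
from h import *
f=bot.grab_frame("wrist");save(f,"w11.png",(160,60,500,330),2.3)
goto([.5806,.1412,.1113],np.deg2rad(-3.9))
E
```

```text
time: 10.55
eef_pos: [0.5806, 0.1415, 0.1112]
tool_rot: [-0.0, 0.999, -0.033, -0.001]
contact_force: [-4.2, -0.6, 6.7]
grip_width: 0.226
shift mm [-0.1  0.3  0.1] rv [-0.     0.003  0.002] grip 0.22395791803107093 F [ 0.3 -0.3 -1.2]
```

View pics/w11.png

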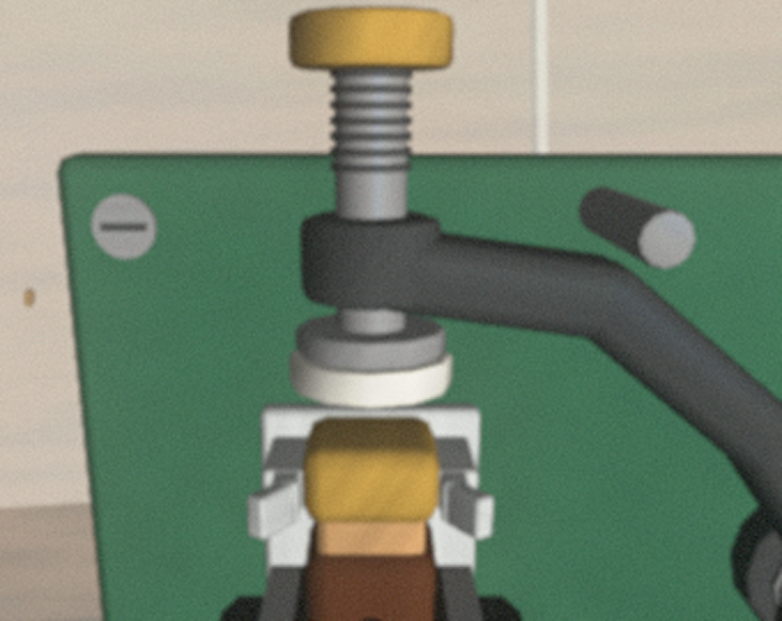

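```bash
python3 -m crank '[[0,0.2,0.5,0,0,0,12],[0,0.2,1,0,0,0,12],[0,0.2,1.5,0,0,0,12],[0,0.2,1.5,0,0,0,12],[0,0.2,1.5,0,0,0,12]]'

```

```text
time: 11.22
eef_pos: [0.5808, 0.1414, 0.1112]
tool_rot: [-0.0, 0.999, -0.033, -0.001]
contact_force: [-7.2, -0.5, 13.9]
grip_width: 0.227
```

Contact came at exactly the expected height, so it is seated. Releasing.

```bash
python3 -m crank '[[0,0,0,0,0,0,12],[0,0,-0.3,0,0,0,17],[0,0,-0.3,0,0,0,22],[0,0,-0.3,0,0,0,30],[0,0,-0.3,0,0,0,40]]'
python3 - <<'E'
from h import *
f=bot.grab_frame("wrist");save(f,"w12.png")
goto([.5806,.1412,.1113],np.deg2rad(-3.9))
E
```

```text
time: 11.85
eef_pos: [0.5808, 0.1414, 0.1114]
tool_rot: [-0.0, 0.999, -0.033, -0.001]
contact_force: [-0.1, -0.3, -0.1]
grip_width: 0.472
shift mm [-0.2  0.2  0.1] rv [-0.001  0.002  0.002] grip 0.46753933393930514 F [-0.   0.6  0.3]
```

View pics/w12.png

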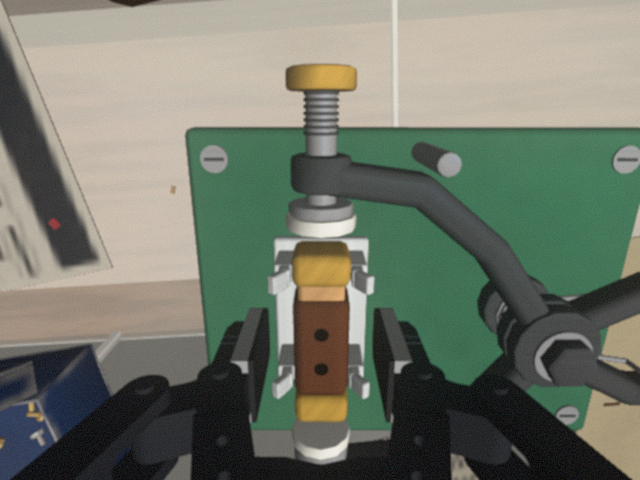

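The toggle lies flat in both forks, let go, with the pale band still showing at (320,293). Now I'll move to the handles.

```bash
python3 -m crank '[[0,0,-20,0,0,0,42],[0,0,-50,0,0,0,50],[0,0,-85,0,0,-0.1,60],[0,0,-110,0,0,-0.25,75],[0,20,-120,0,0,-0.42,85]]'
python3 - <<'E'
from h import *
goto([.5663,-.0683,.20],np.deg2rad(86.1))
E
```

```text
time: 12.52
eef_pos: [0.58, 0.122, 0.2348]
tool_rot: [-0.001, 0.984, 0.179, 0.001]
contact_force: [1.1, 0.6, 0.5]
grip_width: 1.0
shift mm [-80.  173.2  34.5] rv [ 1.000e-03 -2.000e-03 -1.142e+00] grip 1.000184147272688 F [1.1 0.6 0.5]
```

```bash
python3 -m crank '[[-14,30,3,0,0,-0.18,85],[-30,65,9,0,0,-0.36,85],[-48,104,16,0,0,-0.54,85],[-66,142,25,0,0,-0.72,85],[-80,173,34,0,0,-0.9,85]]'
python3 - <<'E'
from h import *
goto([.5663,-.0683,.20],np.deg2rad(86.1))
E
```

```text
time: 13.15
eef_pos: [0.5661, -0.0696, 0.2019]
tool_rot: [0.001, 0.806, 0.592, 0.002]
contact_force: [0.4, -0.7, 0.8]
grip_width: 0.996
shift mm [ 1.3 -0.3  1.9] rv [ 0.003 -0.002 -0.237] grip 0.9961360401933124 F [ 0.4 -0.7  0.8]
```

```bash
python3 -m crank '[[1,0,1,0.002,-0.001,-0.12,85.4],[1,0,2,0.003,-0.002,-0.237,85.4],[1,0,10,0.003,-0.002,-0.237,85.4],[1,0,30,0.003,-0.002,-0.237,85.4],[1,0,40,0.003,-0.002,-0.237,85.4]]'
python3 - <<'E'
from h import *
f=bot.grab_frame("wrist");save(f,"w13.png")
goto([.5663,-.0683,.096],np.deg2rad(86.1))
hm=[.5663,-.0683,.045];x=np.array([.068,.9977,0]);y=np.array([-.9977,.068,0])
print(proj(f,hm+np.array([0,0,.01])+.0325*y),proj(f,hm+np.array([0,0,.01])-.0325*y))
E
```

```text
time: 13.78
eef_pos: [0.5663, -0.0685, 0.1612]
tool_rot: [-0.0, 0.731, 0.682, -0.0]
contact_force: [-0.7, 0.1, 0.4]
grip_width: 1.001
shift mm [ 0.2  0.3 64.2] rv [-0.002  0.    -0.001] grip 0.9996805594003564 F [-0.4  0.1 -0.9]
[249.53846298 289.60282682] [388.0907838  289.39875584]
```

View pics/w13.png

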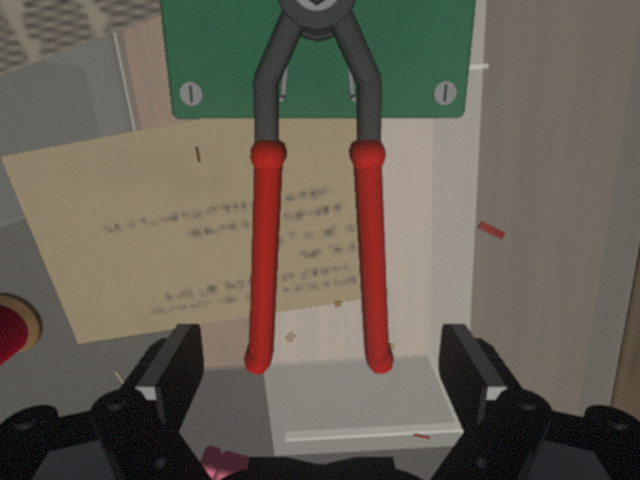

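Handles are centred: at row 290 they span columns 250–388, which matches the prediction of 250–388. Descending.

```bash
python3 -m crank '[[0,0,14,0,0,0,85.4],[0,0,30,0,0,0,85.4],[0,0,46,0,0,0,85.4],[0,0,60,0,0,0,85.4],[0,0,64,0,0,0,85.4]]'
python3 -m crank '[[0,0,0,0,0,0,80],[0,0,0,0,0,0,76],[0,0,0,0,0,0,72],[0,0,0,0,0,0,68],[0,0,0,0,0,0,66]]' 25
python3 - <<'E'
from h import *
f=bot.grab_frame("wrist");save(f,"w14.png")
s=bot.grab_frame("scene");save(s,"s14.png",(250,200,450,400),3)
goto([.5663,-.0683,.096],np.deg2rad(86.1))
E
```

```text
time: 14.45
eef_pos: [0.5657, -0.0684, 0.095]
tool_rot: [-0.001, 0.731, 0.682, -0.001]
contact_force: [-0.5, -0.5, -0.6]
grip_width: 1.005
time: 15.08
eef_pos: [0.5657, -0.0684, 0.0951]
tool_rot: [-0.001, 0.731, 0.682, -0.001]
contact_force: [-0.9, 0.6, 0.1]
grip_width: 0.775
shift mm [ 0.2  0.6 -1. ] rv [-0.003 -0.    -0.001] grip 0.7761932711104212 F [0.3 0.  0.6]
```

View pics/w14.png

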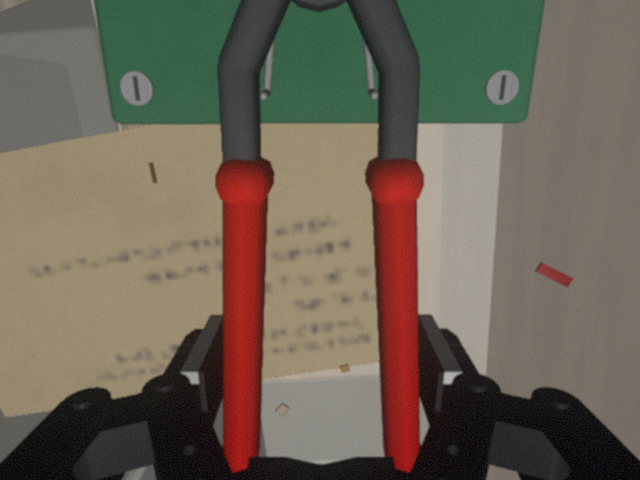

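View pics/s14.png

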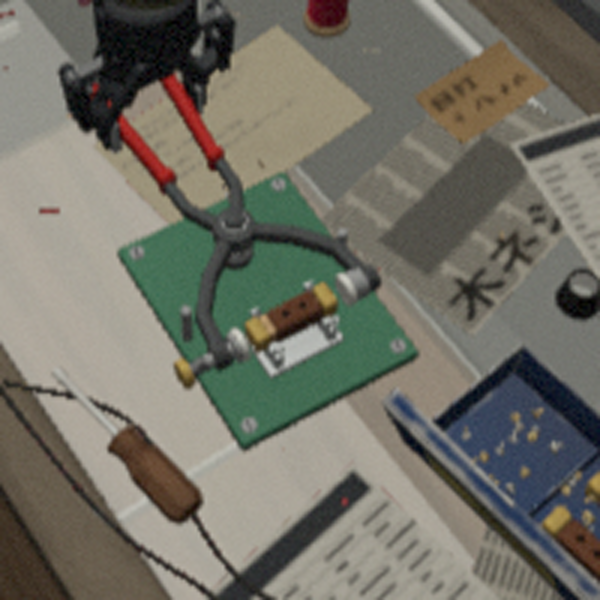

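```bash
python3 -m crank '[[0,0,0,0,0,0,64.5],[0,0,0,0,0,0,63],[0,0,0,0,0,0,61.5],[0,0,0,0,0,0,60],[0,0,0,0,0,0,58.5]]' 25
python3 -m crank '[[0,0,0,0,0,0,57],[0,0,0,0,0,0,55.5],[0,0,0,0,0,0,54],[0,0,0,0,0,0,52.5],[0,0,0,0,0,0,51]]'
python3 - <<'E'
from h import *
s=bot.grab_frame("scene");save(s,"s15.png",(290,250,390,340),6)
print(bot.get_state()["grip_width"]*85.4,bot.get_state()["grip_width"]*85.4)
E
```

```text
time: 15.8
eef_pos: [0.5657, -0.0684, 0.0951]
tool_rot: [-0.001, 0.731, 0.682, -0.001]
contact_force: [-0.5, -0.5, 1.5]
grip_width: 0.68
time: 16.42
eef_pos: [0.5657, -0.0684, 0.0951]
tool_rot: [-0.001, 0.731, 0.682, -0.001]
contact_force: [-1.1, -0.3, 1.0]
grip_width: 0.602
51.26696419408191 51.26696419408191
```

View pics/s15.png

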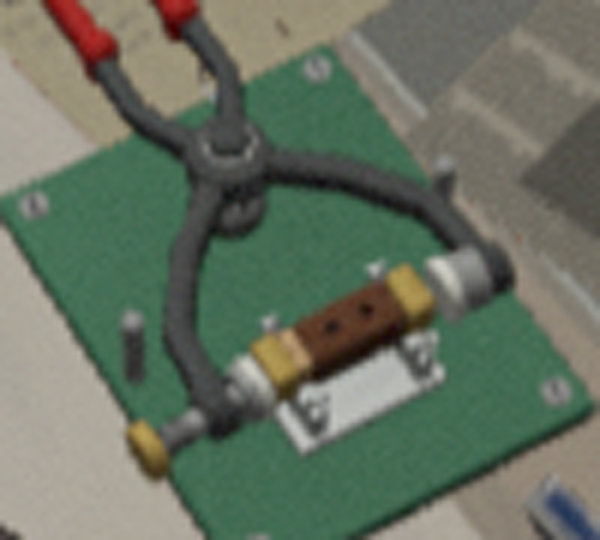

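The right die is touching the loose cap, and a few mm of gap are left at the left die. Slower from here.

```bash
python3 -m crank '[[0,0,0,0,0,0,50.5],[0,0,0,0,0,0,50],[0,0,0,0,0,0,49.5],[0,0,0,0,0,0,49],[0,0,0,0,0,0,48.5]]' 25
python3 -c "
from h import *
g=bot.get_state();print(g['grip_width']*85.4)"
python3 -m crank '[[0,0,0,0,0,0,48],[0,0,0,0,0,0,47.5],[0,0,0,0,0,0,47],[0,0,0,0,0,0,46.5],[0,0,0,0,0,0,46]]'
python3 - <<'E'
from h import *
s=bot.grab_frame("scene");save(s,"s16.png",(290,250,390,340),6)
print(bot.get_state()["grip_width"]*85.4,bot.get_state()["grip_width"]*85.4)
E
```

```text
time: 17.1
eef_pos: [0.5657, -0.0684, 0.0951]
tool_rot: [-0.001, 0.731, 0.682, -0.001]
contact_force: [-0.1, 0.3, 1.6]
grip_width: 0.57
48.67582261220417
time: 17.73
eef_pos: [0.5657, -0.0684, 0.0951]
tool_rot: [-0.001, 0.731, 0.682, -0.001]
contact_force: [-0.9, -0.1, 1.5]
grip_width: 0.539
46.014672266489946 46.014672266489946
```

View pics/s16.png

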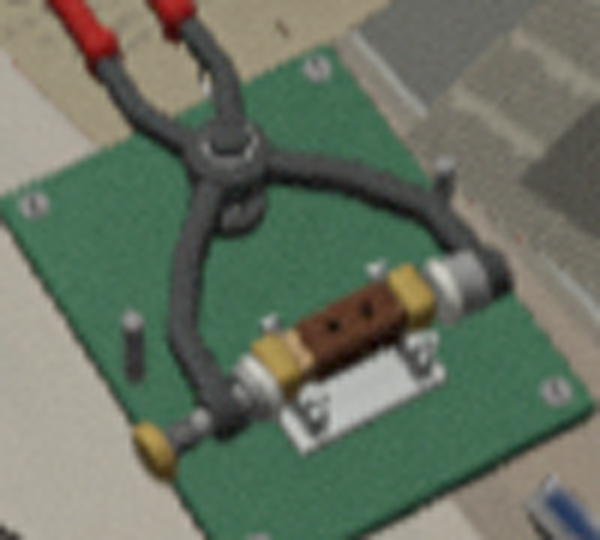

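```bash
python3 -m crank '[[0,0,0,0,0,0,45.7],[0,0,0,0,0,0,45.4],[0,0,0,0,0,0,45.1],[0,0,0,0,0,0,44.8],[0,0,0,0,0,0,44.5]]' 25
python3 - <<'E'
from h import *
s=bot.grab_frame("scene");save(s,"s17.png",(320,270,370,320),12)
print([round(bot.get_state()["grip_width"]*85.4,2) for i in range(3)],bot.get_state()["tau"].round(2))
E
```

```text
time: 18.4
eef_pos: [0.5657, -0.0684, 0.0951]
tool_rot: [-0.001, 0.731, 0.682, -0.001]
contact_force: [-0.4, -0.7, 1.6]
grip_width: 0.519
[44.7, 44.7, 44.7] [ 4.500e-01 -6.187e+01 -2.788e+01  1.700e-01 -8.000e-02  3.000e-02]
```

View pics/s17.png

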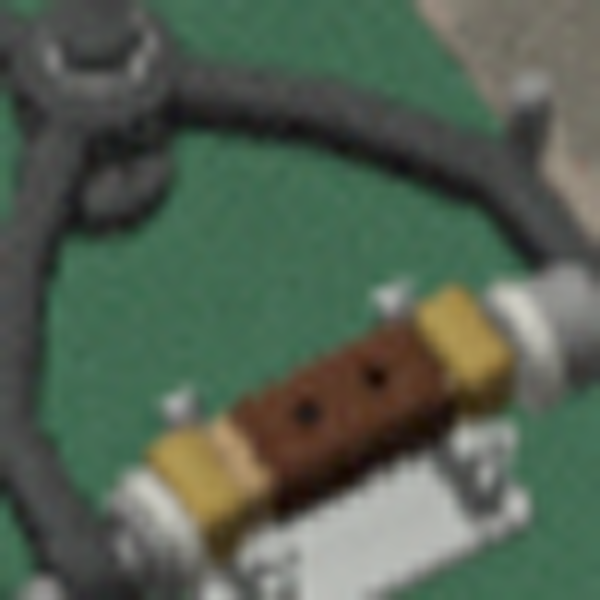

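The pale band still shows at (235,450) in the crop, and the left die is about 1–2 mm from the fixed cap.

```bash
for i in 1; do python3 -m crank '[[0,0,0,0,0,0,44.3],[0,0,0,0,0,0,44.1],[0,0,0,0,0,0,43.9],[0,0,0,0,0,0,43.7],[0,0,0,0,0,0,43.5]]' 25; done
python3 - <<'E'
from h import *
s=bot.grab_frame("scene");save(s,"s18.png",(320,270,370,320),12)
print(round(bot.get_state()["grip_width"]*85.4,2))
E
```

```text
time: 19.08
eef_pos: [0.5657, -0.0685, 0.0951]
tool_rot: [-0.001, 0.731, 0.682, -0.001]
contact_force: [-0.8, -0.9, 2.7]
grip_width: 0.511
43.07
```

View pics/s18.png

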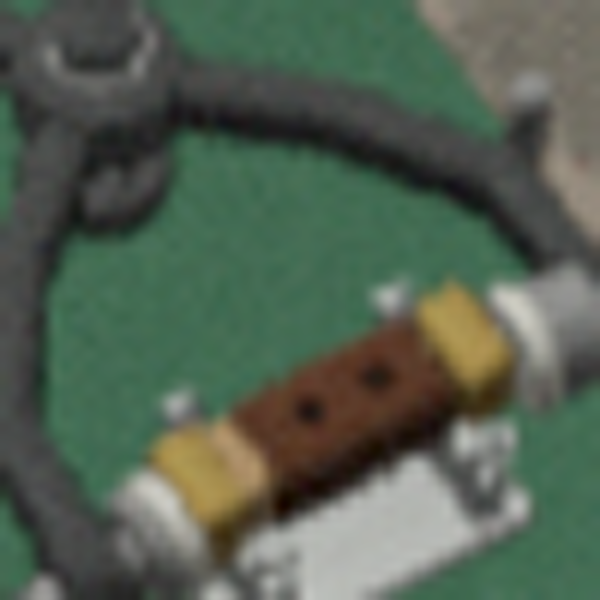

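```bash
python3 -m crank '[[0,0,0,0,0,0,43.3],[0,0,0,0,0,0,43.1],[0,0,0,0,0,0,42.9],[0,0,0,0,0,0,42.7],[0,0,0,0,0,0,42.5]]' 25
python3 - <<'E'
from h import *
s=bot.grab_frame("scene");save(s,"s19.png",(320,270,370,320),12)
print(round(bot.get_state()["grip_width"]*85.4,2))
E
```

```text
time: 19.75
eef_pos: [0.5657, -0.0685, 0.0951]
tool_rot: [-0.001, 0.731, 0.682, -0.001]
contact_force: [-0.4, -0.4, 1.2]
grip_width: 0.497
42.73
```

View pics/s19.png

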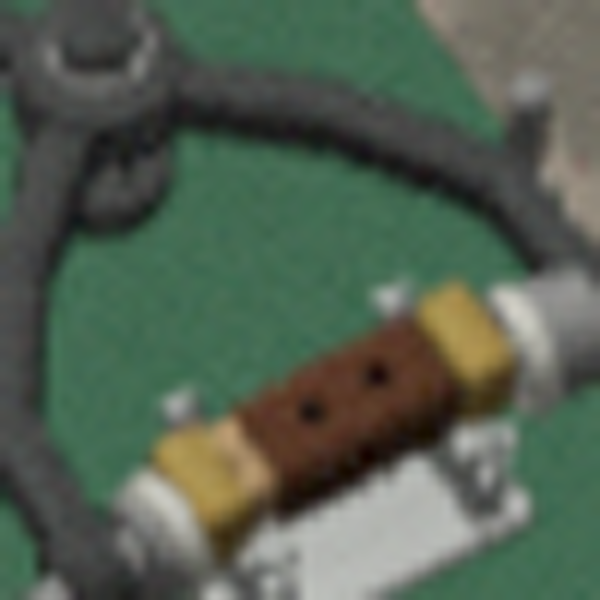

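```bash
python3 -m crank '[[0,0,0,0,0,0,42.3],[0,0,0,0,0,0,42.1],[0,0,0,0,0,0,41.9],[0,0,0,0,0,0,41.7],[0,0,0,0,0,0,41.5]]' 25
python3 - <<'E'
from h import *
s=bot.grab_frame("scene");save(s,"s20.png",(320,270,370,320),12)
print(round(bot.get_state()["grip_width"]*85.4,2))
E
```

```text
time: 20.42
eef_pos: [0.5658, -0.0685, 0.0952]
tool_rot: [-0.001, 0.731, 0.682, -0.001]
contact_force: [0.3, -1.5, 3.6]
grip_width: 0.489
41.93
```

View pics/s20.png

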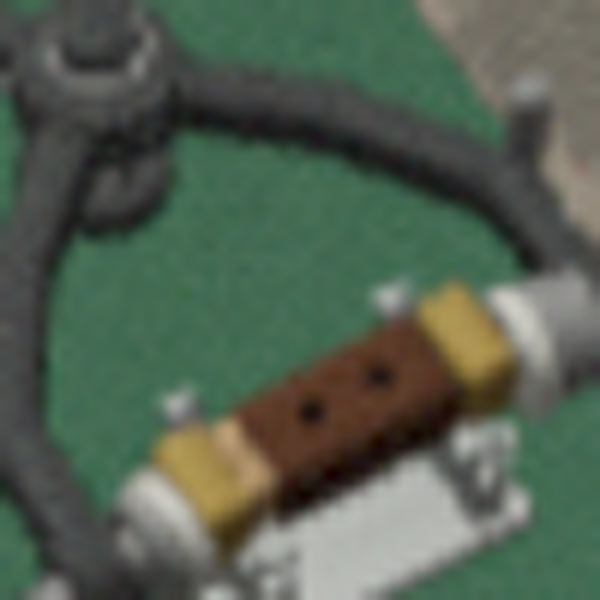

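```bash
python3 -m crank '[[0,0,0,0,0,0,41.3],[0,0,0,0,0,0,41.1],[0,0,0,0,0,0,40.9],[0,0,0,0,0,0,40.7],[0,0,0,0,0,0,40.5]]' 25
python3 - <<'E'
from h import *
s=bot.grab_frame("scene");save(s,"s21.png",(320,270,370,320),12)
print(round(bot.get_state()["grip_width"]*85.4,2))
E
```

```text
time: 21.1
eef_pos: [0.5658, -0.0686, 0.0953]
tool_rot: [-0.001, 0.731, 0.682, -0.001]
contact_force: [-1.5, -2.2, 4.8]
grip_width: 0.473
40.96
```

View pics/s21.png

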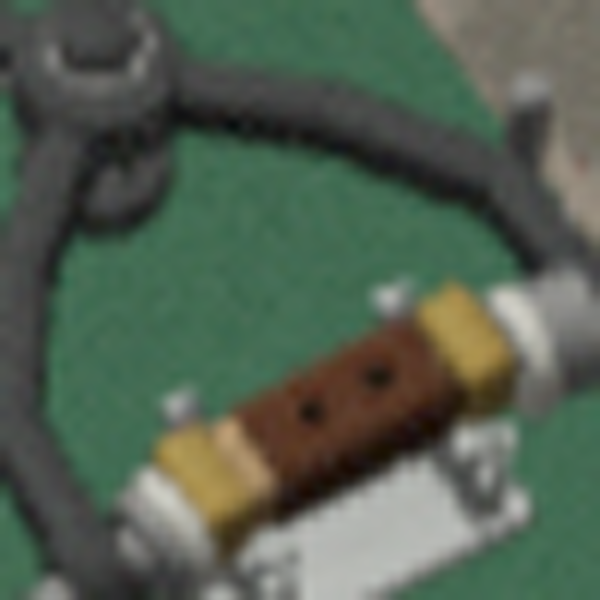

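The vertical force, which follows the grip load through rubbing, is climbing, so resistance has begun. I'll go on in smaller steps.

```bash
python3 -m crank '[[0,0,0,0,0,0,40.4],[0,0,0,0,0,0,40.2],[0,0,0,0,0,0,40.0],[0,0,0,0,0,0,39.8],[0,0,0,0,0,0,39.7]]' 25
python3 - <<'E'
from h import *
s=bot.grab_frame("scene");save(s,"s22.png",(320,270,370,320),12)
print(round(bot.get_state()["grip_width"]*85.4,2),bot.get_state()["contact_force"])
E
```

```text
time: 21.78
eef_pos: [0.5659, -0.0686, 0.0955]
tool_rot: [-0.001, 0.731, 0.682, -0.001]
contact_force: [-1.7, -2.6, 5.5]
grip_width: 0.467
40.08 [-1.34802746 -2.54588335  5.61193746]
```

View pics/s22.png

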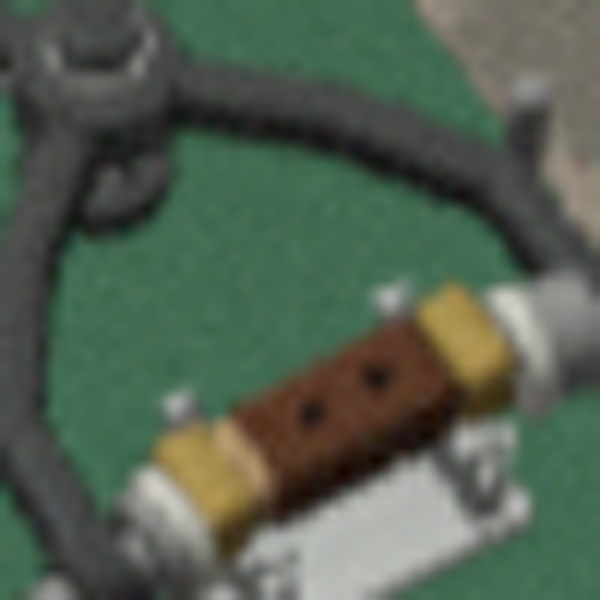

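```bash
python3 -m crank '[[0,0,0,0,0,0,39.6],[0,0,0,0,0,0,39.4],[0,0,0,0,0,0,39.2],[0,0,0,0,0,0,39.1],[0,0,0,0,0,0,39.0]]' 25
python3 - <<'E'
from h import *
s=bot.grab_frame("scene");save(s,"s23.png",(320,270,370,320),12)
print(round(bot.get_state()["grip_width"]*85.4,2),bot.get_state()["contact_force"])
E
```

```text
time: 22.45
eef_pos: [0.5659, -0.0687, 0.0955]
tool_rot: [-0.001, 0.731, 0.682, -0.001]
contact_force: [-1.4, -2.8, 6.2]
grip_width: 0.461
39.37 [-0.36526714 -2.45035007  5.69110112]
```

View pics/s23.png

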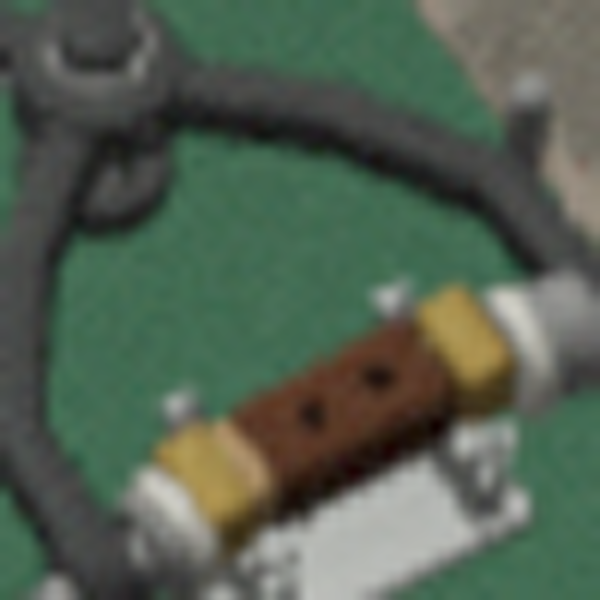

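The band is narrowing as the resistance climbs. I'll continue.

```bash
python3 -m crank '[[0,0,0,0,0,0,38.9],[0,0,0,0,0,0,38.8],[0,0,0,0,0,0,38.6],[0,0,0,0,0,0,38.5],[0,0,0,0,0,0,38.4]]' 25
python3 - <<'E'
from h import *
s=bot.grab_frame("scene");save(s,"s24.png",(320,270,370,320),12)
print(round(bot.get_state()["grip_width"]*85.4,2),bot.get_state()["contact_force"])
E
```

```text
time: 23.12
eef_pos: [0.5659, -0.0687, 0.0956]
tool_rot: [-0.001, 0.731, 0.682, -0.001]
contact_force: [-1.3, -2.4, 6.2]
grip_width: 0.456
38.62 [-1.19255173 -1.61097688  4.95863342]
```

View pics/s24.png

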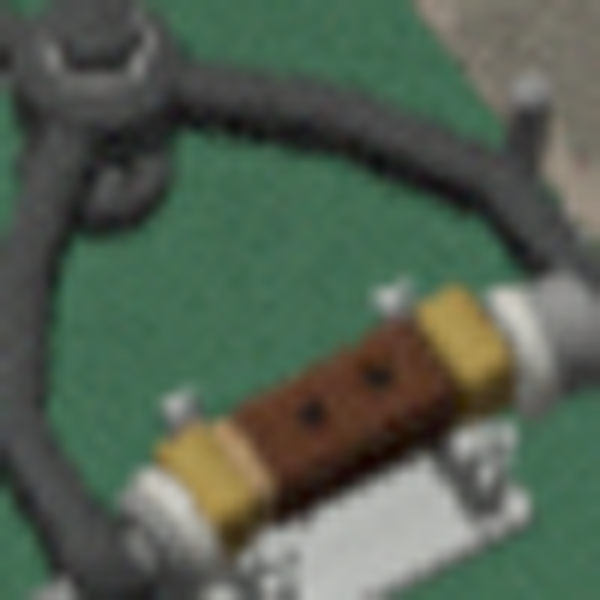

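```bash
python3 -m crank '[[0,0,0,0,0,0,38.2],[0,0,0,0,0,0,38.1],[0,0,0,0,0,0,38],[0,0,0,0,0,0,37.9],[0,0,0,0,0,0,37.8]]' 25
python3 - <<'E'
from h import *
s=bot.grab_frame("scene");save(s,"s25.png",(320,270,370,320),12)
print(round(bot.get_state()["grip_width"]*85.4,2),bot.get_state()["contact_force"])
E
```

```text
time: 23.8
eef_pos: [0.5658, -0.0686, 0.0954]
tool_rot: [-0.001, 0.731, 0.682, -0.001]
contact_force: [-0.1, -0.1, 1.3]
grip_width: 0.446
37.83 [-0.09642881 -1.34624444  0.56220929]
```

View pics/s25.png

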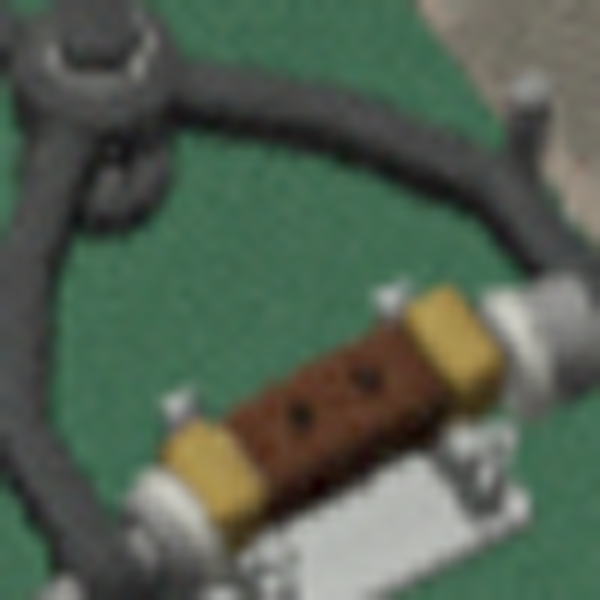

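Snapped: the force fell away, the pale band is gone and a gap shows at the right cap. Easing off now.

```bash
python3 -m crank '[[0,0,0,0,0,0,40],[0,0,0,0,0,0,43],[0,0,0,0,0,0,47],[0,0,0,0,0,0,52],[0,0,0,0,0,0,57]]' 25
python3 -m crank '[[0,0,0,0,0,0,62],[0,0,0,0,0,0,68],[0,0,0,0,0,0,75],[0,0,0,0,0,0,85],[0,0,0,0,0,0,85]]' 25
python3 - <<'E'
from h import *
s=bot.grab_frame("scene");save(s,"s26.png",(290,240,390,340),6)
print(round(bot.get_state()["grip_width"]*85.4,2),bot.get_state()["contact_force"])
E
```

```text
time: 24.48
eef_pos: [0.5658, -0.0686, 0.0954]
tool_rot: [-0.001, 0.731, 0.682, -0.001]
contact_force: [0.4, -0.1, -1.0]
grip_width: 0.67
time: 25.1
eef_pos: [0.5659, -0.0686, 0.0955]
tool_rot: [-0.001, 0.731, 0.682, -0.001]
contact_force: [-0.0, 0.7, 0.9]
grip_width: 0.996
85.11 [-0.39228031 -0.23813048  0.48604122]
```

View pics/s26.png

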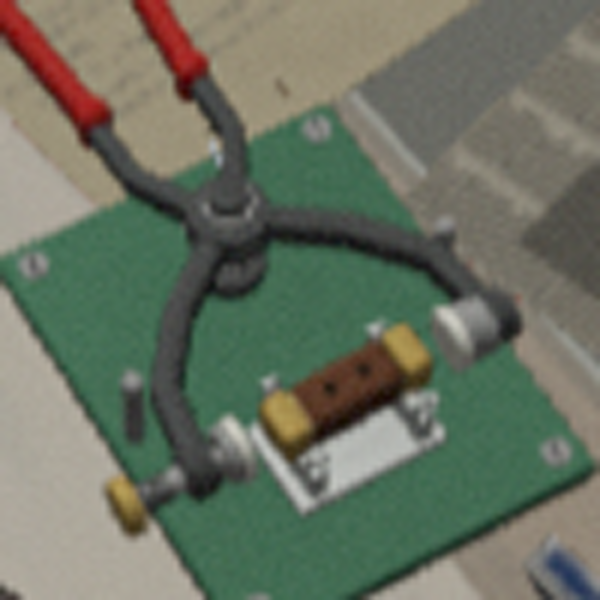

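The jaws have sprung open and the toggle sits in both forks with its cap home. Next I'll rise and turn to fetch it, keeping the camera on the robot's side so it stays clear of the tin lid.

```bash
python3 -m crank '[[0,0,-25,0,0,0,85],[0,0,-60,0,0,0,85],[0,0,-90,0,0,-0.16,85],[40,0,-105,0,0,-0.33,80],[90,0,-110,0,0,-0.5,70]]'
python3 - <<'E'
from h import *
goto([.577,.141,.20],np.deg2rad(176.1))
E
```

```text
time: 25.78
eef_pos: [0.5727, 0.0216, 0.2067]
tool_rot: [-0.0, 0.538, 0.843, -0.0]
contact_force: [0.1, -0.3, -1.5]
grip_width: 0.824
shift mm [106.5  54.2   6.7] rv [-1.000e-03 -0.000e+00 -1.068e+00] grip 0.8242314452942316 F [ 0.1 -0.3 -1.5]
```

```bash
python3 -m crank '[[25,13,2,0,0,-0.18,60],[55,28,4,0,0,-0.36,50],[85,43,6,0,0,-0.54,45],[106,54,7,0,0,-0.72,42],[106,54,7,0,0,-0.9,42]]'
python3 -m crank '[[0,0,0,0,0,-0.16,42],[0,0,0,0,0,-0.168,42],[0,0,0,0,0,-0.168,42],[0,0,0,0,0,-0.168,42],[0,0,0,0,0,-0.168,42]]'
python3 - <<'E'
from h import *
f=bot.grab_frame("wrist");save(f,"w27.png")
goto([.577,.141,.20],np.deg2rad(176.1));print(bot.get_state()["joints"].round(2))
for r in bot.landmark_of("toggle_center",f)[:2]: print(r["score"],r["position"])
E
```

```text
time: 26.4
eef_pos: [0.5768, 0.1421, 0.1995]
tool_rot: [-0.0, 0.114, 0.993, -0.0]
contact_force: [-0.3, -1.0, 0.1]
grip_width: 0.492
time: 27.02
eef_pos: [0.5768, 0.142, 0.1995]
tool_rot: [-0.0, 0.031, 1.0, -0.0]
contact_force: [0.2, -0.8, -1.2]
grip_width: 0.49
shift mm [-0.2 -1.  -0.5] rv [-0.    -0.001  0.007] grip 0.49244257959234544 F [-0.   0.4  1.4]
[ 0.18  0.5   1.5   0.    1.15 -1.33]
```

View pics/w27.png

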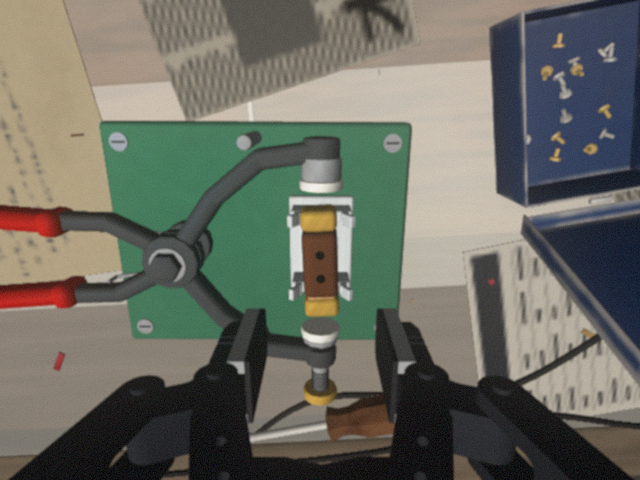

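The toggle is flat in the forks with its dots at (320,256) and (320,279) and both caps flush. The tin's empty side shows at right.

```bash
python3 - <<'E'
from h import *
f=bot.grab_frame("wrist")
c=atz(f,(320.3,267.5),.055);print(c.round(4))
goto([c[0],c[1],.1113],np.deg2rad(176.1))
goto([.5806,.1412,.1113])
E
```

```text
[0.582  0.1418 0.055 ]
shift mm [-5.2  0.  88.2] rv [-0.    -0.001  0.007] grip 0.4907071900860459 F [-0.6  0.1  0.3]
shift mm [-3.9 -0.6 88.2] grip 0.4907071900860459 F [-0.6  0.1  0.3]
```

```bash
python3 -m crank '[[-4,0,20,0,0,0.005,42],[-4,0,45,0,0,0.005,42],[-4,0,65,0,0,0.005,42],[-4,0,80,0,0,0.005,42],[-4,0,87,0,0,0.005,42]]'
python3 - <<'E'
from h import *
f=bot.grab_frame("wrist");save(f,"w28.png");goto([.581,.1415,.1115],np.deg2rad(176.1))
E
```

```text
time: 27.8
eef_pos: [0.5806, 0.1417, 0.1114]
tool_rot: [-0.001, 0.033, 0.999, -0.0]
contact_force: [0.3, -0.2, 0.1]
grip_width: 0.488
shift mm [-0.5 -0.2 -0.4] rv [-0.001 -0.002  0.002] grip 0.49071826881162417 F [-0.3 -0.6 -1. ]
```

View pics/w28.png

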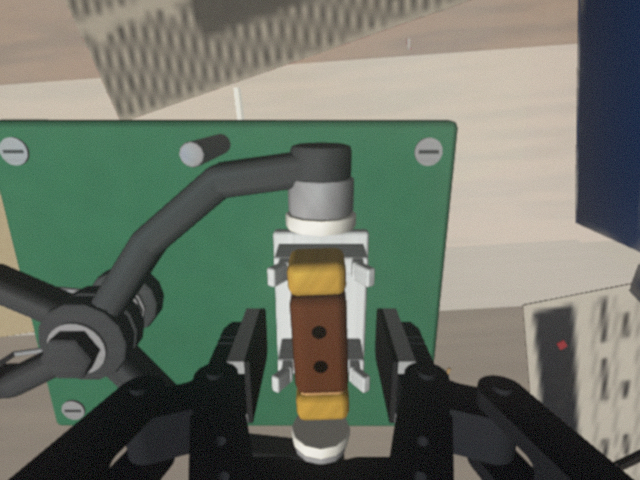

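Well placed, with the cap clearly home and no pale band. Gripping on the wood and lifting straight up.

```bash
python3 -m crank '[[0,0,0,0,0,0,32],[0,0,0,0,0,0,24],[0,0,0,0,0,0,17],[0,0,0,0,0,0,13],[0,0,0,0,0,0,12]]' 30
python3 -m crank '[[0,0,-5,0,0,0,12],[0,0,-20,0,0,0,12],[0,0,-45,0,0,0,12],[0,0,-80,0,0,0,12],[0,0,-115,0,0,0,12]]'
python3 - <<'E'
from h import *
f=bot.grab_frame("wrist");save(f,"w29.png")
for r in bot.landmark_of("empty_side",f)[:2]: print(r["score"],r["position"],atz(f,r["position"],.002).round(4))
goto([.5,.297,.22],np.deg2rad(176.1))
E
```

```text
time: 28.48
eef_pos: [0.5808, 0.1418, 0.1118]
tool_rot: [-0.0, 0.033, 0.999, -0.0]
contact_force: [-0.8, 0.4, 5.9]
grip_width: 0.226
time: 29.1
eef_pos: [0.5808, 0.1418, 0.2288]
tool_rot: [-0.0, 0.033, 0.999, -0.0]
contact_force: [-0.6, 0.2, 0.1]
grip_width: 0.224
0.85 [539.6, 97.1] [0.5044 0.2964 0.002 ]
shift mm [ 92.  149.2  11.5] rv [0.001 0.006 0.002] grip 0.226538231808971 F [ 0.7 -0.3 -0.6]
```

View pics/w29.png

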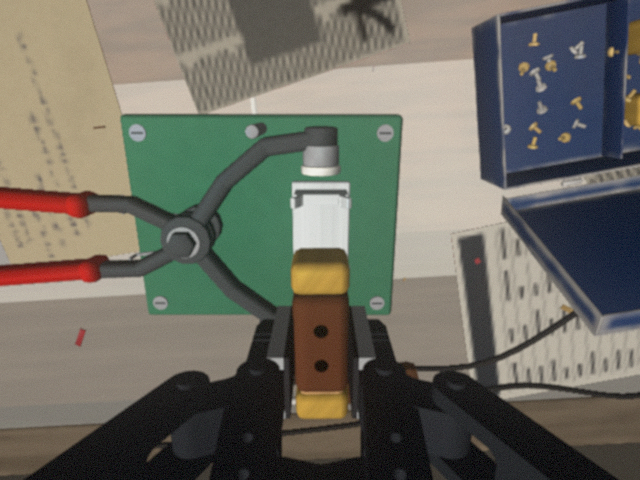

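```bash
python3 -m crank '[[40,15,-15,0,0,0,12],[75,50,-28,0,0,0,12],[92,95,-28,0,0,0,12],[92,140,-28,0,0,0,12],[92,149,-28,0,0,0,12]]'
python3 - <<'E'
from h import *
f=bot.grab_frame("wrist");save(f,"w30.png")
for r in bot.landmark_of("empty_side",f)[:2]: print(r["score"],r["position"],atz(f,r["position"],.002).round(4))
goto([.495,.2965,.0785],np.deg2rad(176.1))
E
```

```text
time: 29.82
eef_pos: [0.4991, 0.2988, 0.2595]
tool_rot: [0.003, 0.032, 0.999, 0.001]
contact_force: [-0.7, -0.8, -0.2]
grip_width: 0.22
0.61 [318.9, 214.4] [0.5041 0.2979 0.002 ]
shift mm [  5.4  -1.2 180.7] rv [0.001 0.005 0.003] grip 0.22761567393982432 F [ 0.6 -0.4 -1.3]
```

View pics/w30.png

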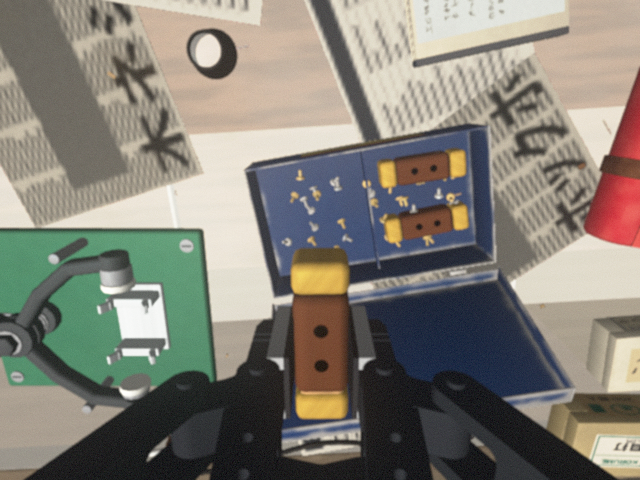

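The empty compartment's floor is centred at about (320,213), which is world (0.504,0.298), and the tin is turned about 6.5° from the tool. I'll align with it and lower the toggle, biased 8 mm away from the lid.

```bash
python3 -m crank '[[4,0,20,0,0,-0.06,12],[4,0,50,0,0,-0.11,12],[4,0,80,0,0,-0.11,12],[4,0,105,0,0,-0.11,12],[4,0,120,0,0,-0.11,12]]'
python3 - <<'E'
from h import *
f=bot.grab_frame("wrist");save(f,"w31.png")
goto([.496,.298,.0795],np.deg2rad(182.5))
E
```

```text
time: 30.55
eef_pos: [0.4961, 0.2963, 0.1381]
tool_rot: [0.002, -0.022, 1.0, -0.0]
contact_force: [0.5, -0.6, 0.3]
grip_width: 0.224
shift mm [-0.2  1.8 57.2] rv [-0.001  0.003  0.001] grip 0.22426789962091737 F [-0.7 -0.2 -2.9]
```

View pics/w31.png

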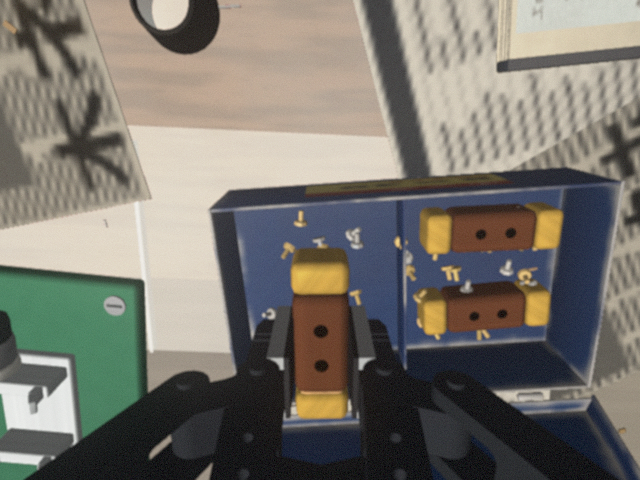

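```bash
python3 -m crank '[[0,1,12,0,0,0,12],[0,2,27,0,0,0,12],[0,2,40,0,0,0,12],[0,2,48,0,0,0,12],[0,2,51,0,0,0,12]]'
python3 -m crank '[[0,0,2,0,0,0,12],[0,0,4,0,0,0,12],[0,0,6,0,0,0,12],[0,0,7,0,0,0,12],[0,0,7,0,0,0,12]]'
```

```text
time: 31.22
eef_pos: [0.4957, 0.2982, 0.0852]
tool_rot: [0.001, -0.022, 1.0, -0.001]
contact_force: [0.6, 0.2, -0.3]
grip_width: 0.227
time: 31.85
eef_pos: [0.4958, 0.2982, 0.0785]
tool_rot: [0.001, -0.022, 1.0, -0.0]
contact_force: [-1.1, -0.9, 3.4]
grip_width: 0.227
```

Touching the floor (3.4 N at z = 0.0785). Releasing with a small opening, then a straight lift.

```bash
python3 -m crank '[[0,0,0,0,0,0,15],[0,0,0,0,0,0,20],[0,0,-0.5,0,0,0,25],[0,0,-1,0,0,0,30],[0,0,-1,0,0,0,32]]'
python3 -m crank '[[0,0,-5,0,0,0,32],[0,0,-20,0,0,0,32],[0,0,-45,0,0,0,32],[0,0,-80,0,0,0,32],[0,0,-120,0,0,0,32]]'
python3 - <<'E'
from h import *
f=bot.grab_frame("wrist");save(f,"w32.png");s=bot.grab_frame("scene");save(s,"s32.png",(300,180,500,420),2.5)
print(bot.get_state()["contact_force"],bot.get_state()["eef_pos"])
E
```

```text
time: 32.48
eef_pos: [0.4958, 0.2983, 0.0796]
tool_rot: [0.001, -0.022, 1.0, -0.0]
contact_force: [0.3, 0.1, -0.6]
grip_width: 0.375
time: 33.1
eef_pos: [0.4953, 0.2983, 0.2016]
tool_rot: [0.001, -0.022, 1.0, -0.0]
contact_force: [0.2, -0.3, -0.6]
grip_width: 0.376
[-0.28748108  0.27661168  0.41465655] [0.49664937 0.29903041 0.20516653]
```

View pics/w32.png

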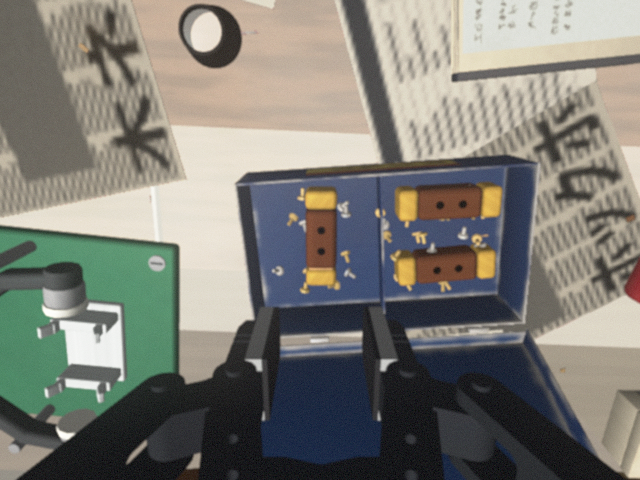

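View pics/s32.png

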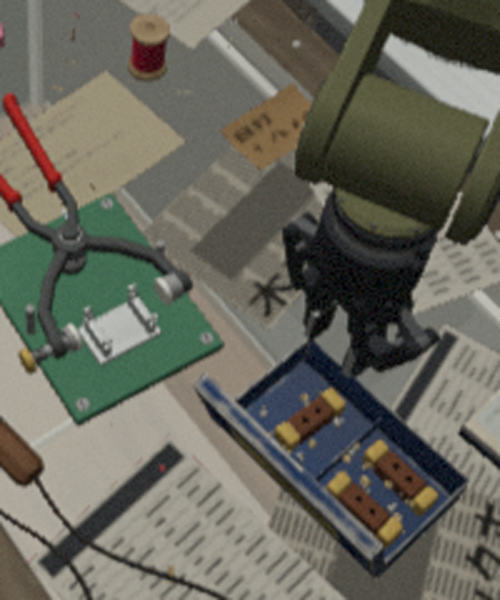

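The toggle lies flat in the empty compartment with both caps flush. The finished toggles, loupe and red spool are in place, and the gripper is well clear.

```bash
python3 - <<'E'
from h import *
f=bot.grab_frame("wrist");c=atz(f,(320.5,240),.022);print("toggle",c.round(4))
s=bot.grab_frame("scene");t=bot.grab_frame("top")
for n,z in dict(spool_red=0,spool_tan=0,loupe=0,finished0=.002).items():
    print(n,[np.round(r["position"],0).tolist() for r in bot.landmark_of(n,s)[:2]])
print(bot.sign_off())
E
```

```text
toggle [0.5001 0.2998 0.022 ]
spool_red [[357.0, 212.0]]
spool_tan [[212.0, 226.0], [329.0, 286.0]]
loupe []
finished0 [[443.0, 387.0], [462.0, 369.0]]
the job is handed in; nothing more can be done
None
```

I laid the toggle in the rest and squeezed the handles in small steps until the cap snapped home. I eased off straight away, then put the toggle flat in the tin's empty side and handed the job in at about 33 s of the 72 s. No verdict was reported.

- **Snap:** it gave at about 38 mm over both handles. The load fell away, the pale band disappeared, and a gap opened at the fixed cap. I never measured the jaw force directly; I capped the grip at 25 N per handle.
- **Placing:** the last pictures show the toggle flat with both caps flush, about 5 mm from the middle of the compartment. The gripper was about 12 cm above it, with no contact force on it.
- **Neighbours:** both spools and the finished toggles were found within 5 pixels of where they started, which is within the networks' scatter. The final check did not find the loupe in the scene picture, probably because the arm hid it. It still shows standing in the last wrist picture.

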